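# Fit the splined drive hub on the grinding head

### The job

Take the black dust cap off the grinding head's splined spindle and put it in the aluminium tray. Then take the hub with the cross-shaped bore, turn it until its four slots line up with the spindle's four teeth, slide it gently down (not dropped) until it is fully home, and push the keeper all the way in over its flange. Leave everything else where it is.

Things in the scene. Friction and masses are not known exactly. Their poses are not given: they have to be found in the camera images.
- spindle_seat (a point): the centre of the spindle's round shoulder (60 mm across), 58 mm above the table, on the spindle's vertical axis; the hub's underside must rest on it. Above it stands a bright steel stub, 40 mm tall, with four straight teeth that make a cross in plan: the teeth point along this point's +x, -x, +y and -y, are 8 mm wide and reach 16 mm from the axis; their top edges are rounded with 4 mm radius. The spindle turns stiffly (about 0.35 N m)
- head: the fixed blue casting that carries the spindle; origin on the table under the spindle axis, z up. Base 130 x 130 x 12 mm, block 105 x 105 mm up to 50 mm. On its +y side a rail for the keeper, 50 mm wide along x and 66 mm high, from y = 52 to 138 mm, with guides up to 78 mm high. At its corner x = 66, y = -66 mm stands a copper drip pipe 10 mm thick, 230 mm high (its bent tip at x = 74, y = -74 mm)
- keeper_tab (a point): centre of the keeper's upright steel tab, 30 mm wide (along head x), 10 mm thick (along head y), 97 mm above the table; the tab stands 20 mm above and below this point (top at 118 mm, foot at 77 mm). The tab is fixed on a flat tongue 6 mm thick (71 to 77 mm above the table), 34 mm wide, which reaches 37 mm from the tab's middle towards the spindle
- keeper (a joint): how far the keeper has been pushed in, m: 0 is fully back (tab 105 mm from the spindle axis), 0.035 fully in against its stop (tab 70 mm from the axis). It slides along the head's -y, towards the spindle, with about 2.5 N of friction and stays where it is left
- hub_center (a point): centre of the steel drive hub, 22.5 mm above its underside; axes: z up, x and y square to the flats of its boss. Round flange 90 mm across and 10 mm thick at the bottom; above it a square boss 40 x 40 mm up to 45 mm. The bore goes right through and is cross-shaped: four slots along x and y, 10 mm wide, reaching 17 mm from the axis. About 0.26 to 0.5 kg. Starts with flange down on the wooden board, at any yaw
- cap_center (a point): centre of the black plastic dust cap, a round cup upside-down over the spindle stub, 42 mm across and 50 mm tall, 25 mm above its lower rim; bore 36 mm across, 46 mm deep. It stands loosely on the spindle's shoulder
- tray: low fixed aluminium tray, 140 (x) x 120 (y) x 20 mm high, walls and floor 4 to 5 mm thick; origin on the table under its centre
- board: fixed wooden board 290 (x) x 270 (y) x 10 mm, on which the hubs stand; origin on the table under its centre
- hub_round: look-alike hub with round boss 44 mm across and plain round bore 24 mm across, otherwise of the same size as the drive hub (flange 90 mm across, 45 mm tall); origin under its centre. To be left alone
- hub_square: look-alike hub with square 40 mm boss and square 22 mm bore, flange 90 mm across, 45 mm tall; origin under its centre. To be left alone
- oil: white oil bottle, 32 mm across, 105 mm tall, standing on the board among the hubs; origin at the centre of its foot. To be left alone
- tin: red can, 64 mm across, 75 mm tall; origin at the centre of its foot. To be left alone
- glass_bottle: green glass bottle, 60 mm across, 200 mm tall; origin at the centre of its foot. To be left alone
- wrench: steel wrench, about 160 mm long, lying on the table along its x axis. To be left alone
- brush: brush, about 170 mm long, lying on the table along its x axis. To be left alone

How it is judged:
By the outcome, as a careful person would: the job done as asked, in the order asked, and still so for the second after the job is handed in, with the robot touching nothing.
It also fails if it takes over 70 s, if anything falls off the work surface, if the arm or the gripper's body presses on something with over 40 N, if the wrist force passes 120 N, or if a joint passes its speed limit or range.

### The arm

A 7-joint arm with a two-finger parallel gripper is mounted at the origin on the work surface. World frame = base frame: x ahead of the robot, y to its left, z up, the work surface at z = 0. Lengths are in m, angles in rad, forces in N, time in s.
With the tool pointing down it reaches from about 0.4 to 0.85 m from the base axis. Payload 10.4 kg.
Tool frame: the origin (TCP) lies on the centre line of the jaws, within the pads' length; the fingertips stand 17 mm ahead of it and the grasp point (between the pads) lies 2 mm behind it; z points along the fingers, x is the direction in which the jaws open and shut, and the axes are right-handed (so a half turn about z gives the same grasp; the last joint's range is limited). The gripper opens to 87 mm and grips with 3 to 60 N. Pads are 19 mm wide; open, the fingers measure 117 mm over their backs; the gripper's body (75 mm by 190 mm) begins 51 mm behind the grasp point.
Start: joints at [1.131, 0.332, -0.065, 1.46, 0.022, 1.35, -0.088], TCP at [0.253, -0.572, 0.207] pointing down, gripper open.
Joint ranges: [-2.6, 2.6], [-0.5, 2.12], [-1.47, 1.34], [0.16, 2.42], [-1.27, 4.41], [0.06, 2.06], [-2.6, 2.6]. Speed limits (rad/s): [2.22, 2.22, 2.79, 2.79, 3.14, 3.14, 3.14].

### API

Orientations are given as a unit quaternion [w, x, y, z].
In Python, from plant import telemetry, viewer, ticket gives the robot as it stands. The module is installed in compiled form; this text tells all that it offers.
- The arm moves only by the shell command python3 -m creep 'ROWS' [FORCE]. ROWS is a JSON object of lists of equal length, an entry for each row: "dr": the turn, a rotation vector about the tool's x, y, z in degrees, a list of three; "slide": the shift along the tool's x, y, z in cm, a list of three; "hand": the opening, from -1 (shut) to 1 (fully open), so that 0 is half open. A call has 1 to 20 rows; each row shifts and turns the pose as measured when the row begins, along the tool's axes as they then stand; what a row does not reach is not made up. A row lasts 1/8 s, in which the tool goes at most 62.5 mm and 10.7 degrees, less where a joint would pass 70% of its speed; a pose out of reach is approached as far as the arm can. A call with a gripper value outside its range is refused whole. The fingers move at their own pace and stop on an object; FORCE is the grip in N (left out, the last holds). Time passes only in rows, so rows that do not move let the fingers close. It gives the time, the measured TCP pose, the force and the opening at its end, in the units of the state.
- telemetry.sense(): the state, without advancing time (a new reading comes with each control period).
- viewer.get_image(name): name is "scene" or "top" or "wrist"; returns (picture, depth): 400x640x3 uint8, blue, green, red; 400x640 float32, m along the optical axis (not along the pixel's ray), 0 where there is no reading.
- viewer.get_calibration(name): a dict with "intrinsics" (3x3 intrinsics, pixels), "k1" (the pictures are not rectified: a ray, as slopes to the right and down, at radius r is drawn at 1 + k1 r^2 times it, then the intrinsics apply), "xyz" and "rotation" of the camera in the world. Camera axes: x right, y up, looking along -z (the intrinsics and any distortion apply to the point x, -y, -z); pixel columns grow to the right and rows downward; lengths in m; the calibration is good to about 2 mm. A picture is of the moment at which its call begins: read the wrist's pose just before it. get_calibration takes no time and is no camera call; for the wrist camera it gives the pose at the moment of the call.
- ticket.close_job(): hands the job in, once; it reports no verdict.
The state is a dict: "time_s": time; "joint_positions": joint angles; "dq": joint speeds; "joint_efforts": joint torques, N m; "position": TCP position; "tool_rot": TCP orientation; "force": force on the tool from outside, world axes, zero at the start; "wrist_torque": the same for the moment, N m; "opening": opening from 0.0 (shut) to 1.0 (fully open).
Only numpy, scipy, OpenCV 4.12 (cv2) and the standard library are available. Lean on these libraries where they do the work, as an engineer would, in place of code of your own. Each camera call takes 0.05 s, during which the arm holds its last target.

## Working session

There is one attempt and no reset: what is moved stays moved. The work goes in short steps, Python scripts to look and compute and a shell command to move; the robot and the scene stay as the last step left them, time stands still between calls to the robot, and variables do not carry over. Pictures are saved under pics/ and viewed, and the job is handed in when it is done.

```bash
ls; mkdir -p pics; python3 - <<'E'
from plant import telemetry, viewer
import cv2
print(telemetry.sense())
for n in ["scene","top","wrist"]:
    c=viewer.get_calibration(n); print(n,c)
    im,d=viewer.get_image(n); cv2.imwrite(f"pics/a_{n}.png",im)
    import numpy as np; np.save(f"pics/a_{n}_d.npy",d)
E
```

```text
pics
{'time_s': 0.0, 'joint_positions': array([ 1.13140891,  0.33288122, -0.06469616,  1.46095738,  0.02160583,
        1.34988035, -0.08850457]), 'dq': array([ 0.00038449,  0.00082158,  0.00081969, -0.00061532,  0.00061828,
       -0.00224693,  0.00029401]), 'joint_efforts': array([-3.08332319e-04, -6.23259830e+01,  2.44043703e-02, -3.89907646e+01,
       -6.12994074e-02,  3.97687883e-02,  1.34926063e-04]), 'position': array([ 0.25283858, -0.57112461,  0.20594044]), 'tool_rot': array([-3.59094206e-04,  8.38104241e-01, -5.45509642e-01, -6.18630430e-04]), 'force': array([-0.07651243, -0.2174989 , -0.16072255]), 'wrist_torque': array([-0.012619  ,  0.00431649, -0.00083542]), 'opening': 0.9990708348696952}
scene {'intrinsics': array([[498.96575733,   0.        , 316.54226907],
       [  0.        , 498.96575733, 198.44412314],
       [  0.        ,   0.        ,   1.        ]]), 'k1': 0.043127446893609624, 'xyz': array([1.42702319, 0.63917307, 0.90677112]), 'rotation': array([0.42644306, 0.19616626, 0.38539729, 0.79443945])}
top {'intrinsics': array([[399.87828397,   0.        , 314.8254112 ],
       [  0.        , 399.87828397, 194.64974769],
       [  0.        ,   0.        ,   1.        ]]), 'k1': -0.03060647710350885, 'xyz': array([0.36841858, 0.03549528, 1.10662294]), 'rotation': array([ 0.70820153,  0.06919982, -0.07216016, -0.69889548])}
wrist {'intrinsics': array([[292.28191907,   0.        , 321.48607515],
       [  0.        , 292.28191907, 199.06963063],
       [  0.        ,   0.        ,   1.        ]]), 'k1': -0.03603417977146217, 'xyz': array([ 0.32016133, -0.54236658,  0.38377027]), 'rotation': array([ 0.83017128, -0.11311596,  0.07499471, -0.54073674])}
```

View pics/a_scene.png

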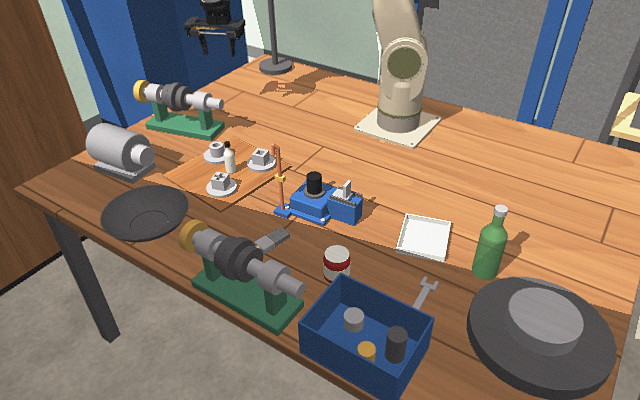

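View pics/a_top.png

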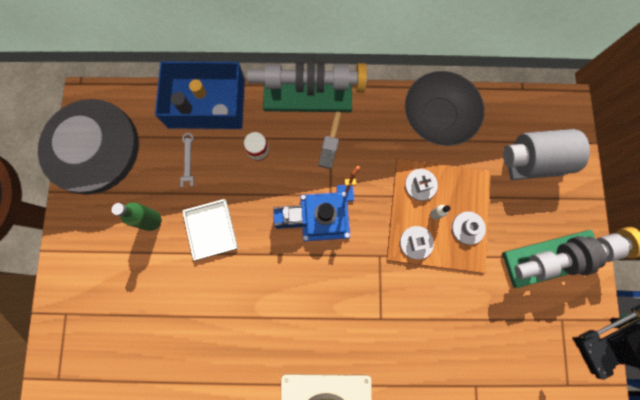

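View pics/a_wrist.png

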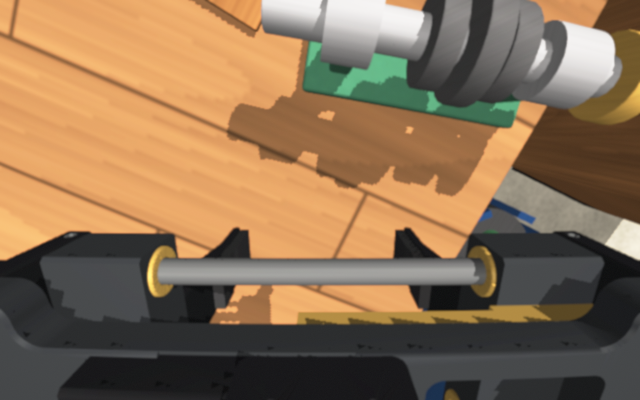

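The top view shows the tray at (210,230), the head with the black cap at (326,212), its keeper to the left at (290,215), and the cross-bore hub at (422,184). The square hub is at (417,242), the round hub at (469,228) and the oil bottle at (441,211). Next I'll write helpers and measure.

```bash
cat > h.py <<'E'
import numpy as np, cv2
from scipy.spatial.transform import Rotation as R
from plant import telemetry, viewer
def rot(q): return R.from_quat([q[1],q[2],q[3],q[0]])
def grab(n,tag):
    c=viewer.get_calibration(n); im,d=viewer.get_image(n)
    cv2.imwrite(f"pics/{tag}.png",im); np.savez(f"pics/{tag}.npz",d=d,im=im,K=c["intrinsics"],k1=c["k1"],xyz=c["xyz"],q=c["rotation"])
    return load(tag)
def load(tag):
    return dict(np.load(f"pics/{tag}.npz"))
def ray(c,u,v):
    K=c["K"]; x=(np.asarray(u,float)-K[0,2])/K[0,0]; y=(np.asarray(v,float)-K[1,2])/K[1,1]
    rd=np.hypot(x,y); r=rd.copy() if hasattr(rd,'copy') else rd
    for _ in range(20): r=rd/(1+c["k1"]*r**2)
    s=1/(1+c["k1"]*r**2); return np.stack([x*s,-y*s,-np.ones_like(x)],-1)
def pt(c,u,v,depth=None):
    if depth is None: depth=c["d"][np.asarray(v,int),np.asarray(u,int)]
    return c["xyz"]+rot(c["q"]).apply((ray(c,u,v)*np.asarray(depth)[...,None]).reshape(-1,3)).reshape(np.shape(u)+(3,))
def atz(c,u,v,z):
    d=rot(c["q"]).apply(ray(c,u,v)); t=(z-c["xyz"][2])/d[...,2]; return c["xyz"]+d*np.asarray(t)[...,None]
def proj(c,p):
    q=rot(c["q"]).inv().apply(np.asarray(p,float)-c["xyz"]); x=q[...,0]/-q[...,2]; y=-q[...,1]/-q[...,2]
    f=1+c["k1"]*(x*x+y*y); return np.stack([c["K"][0,0]*x*f+c["K"][0,2],c["K"][1,1]*y*f+c["K"][1,2]],-1)
def cloud(c):
    v,u=np.mgrid[0:400,0:640]; return pt(c,u,v,c["d"])
def tri(*cs):  # (cam,u,v)...
    A=np.zeros((3,3));b=np.zeros(3)
    for c,u,v in cs:
        d=rot(c["q"]).apply(ray(c,u,v)); d/=np.linalg.norm(d); M=np.eye(3)-np.outer(d,d); A+=M;b+=M@c["xyz"]
    return np.linalg.solve(A,b)
def crop(tag,x0,y0,w,h,s,out):
    im=cv2.imread(f"pics/{tag}.png")[y0:y0+h,x0:x0+w]; cv2.imwrite(f"pics/{out}.png",cv2.resize(im,None,fx=s,fy=s,interpolation=cv2.INTER_CUBIC))
def tcp():
    s=telemetry.sense(); return s["position"],rot(s["tool_rot"]),s
def goal(p,yaw):
    """slide (cm, tool axes) and dr (deg) to reach tcp p, pointing down, tool x at world yaw (deg), half-turn free"""
    x,r,s=tcp(); best=None
    for k in (0,180):
        a=np.radians(yaw+k); T=R.from_matrix(np.array([[np.cos(a),np.sin(a),0],[np.sin(a),-np.cos(a),0],[0,0,-1.]]).T)
        dr=(r.inv()*T).as_rotvec(degrees=True)
        if best is None or np.linalg.norm(dr)<np.linalg.norm(best): best=dr
    print("t %.2f"%s["time_s"],"tcp",x.round(4),"yaw",np.degrees(np.arctan2(*r.as_matrix()[[1,0],0])).round(2),"slide cm",(r.inv().apply(np.array(p)-x)*100).round(2),"dr",best.round(1),"q7",s["joint_positions"].round(2),"F",s["force"].round(1),"op",round(s["opening"],3))
E
python3 - <<'E'
from h import *
for n in ["top","scene"]:
    c=grab(n,"b_"+n); P=cloud(c)
    print(n,"depth ok",(c["d"]>0).mean())
    for nm,uv in (dict(cap=(326,212),tray=(210,230),tab=(290,213),hubX=(422,184),sq=(417,242),rd=(469,228),oil=(446,208),tin=(256,146),pipe=(357,170)) if n=="top" else dict(cap=(314,178),tray=(425,238),tab=(347,186),hubX=(220,181),sq=(262,157),rd=(214,150))).items():
        print(nm,P[uv[1],uv[0]].round(3))
crop("b_top",260,130,250,160,3,"b_topz"); crop("b_scene",160,120,240,130,3,"b_scz")
E
```

```text
top depth ok 0.99594140625
cap [0.527 0.004 0.107]
tray [0.488 0.321 0.005]
tab [0.527 0.096 0.08 ]
hubX [ 0.615 -0.257  0.058]
sq [ 0.461 -0.247  0.02 ]
rd [ 0.497 -0.378  0.057]
oil [ 0.54  -0.299  0.114]
tin [0.368 0.035 1.107]
pipe [ 0.606 -0.063  0.225]
scene depth ok 0.99450390625
cap [0.541 0.016 0.108]
tray [0.486 0.327 0.003]
tab [0.528 0.112 0.113]
hubX [ 0.641 -0.241  0.057]
sq [ 0.476 -0.221  0.053]
rd [ 0.52  -0.379  0.047]
```

```bash
python3 -c "print(1)"
```

```text
1
```

View pics/b_topz.png

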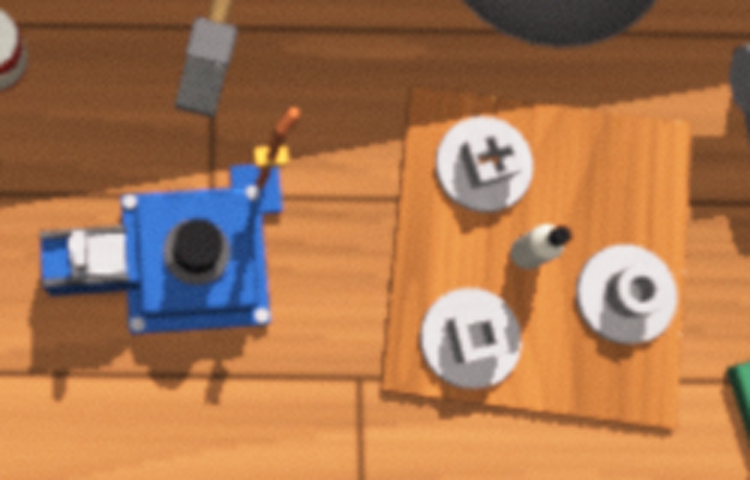

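View pics/b_scz.png

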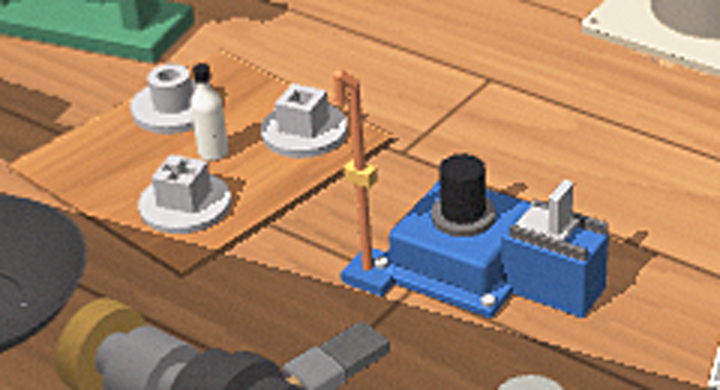

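The top zoom shows the cross-bore hub's boss at zoomed (492,158), with the bottle close beside it and the copper pipe at the head's +x/-y corner. Now I'll get fits from the depth clouds.

```bash
python3 - <<'E'
from h import *
c={n:load("b_"+n) for n in("top","scene")}
def near(P,xy,r,z0,z1):
    m=(np.hypot(P[...,0]-xy[0],P[...,1]-xy[1])<r)&(P[...,2]>z0)&(P[...,2]<z1); return P[m]
for n,cc in c.items():
    P=cloud(cc); print(n)
    a=near(P,(.527,.004),.04,.1,.125); print("captop",len(a),a.mean(0).round(4),a.std(0).round(4))
    a=near(P,(.617,-.26),.05,.048,.07); print("boss",len(a),a.mean(0).round(4),cv2.minAreaRect((a[:,:2]*1000).astype(np.float32)))
    a=near(P,(.617,-.26),.06,.014,.03); print("flange",len(a),cv2.minEnclosingCircle((a[:,:2]*1000).astype(np.float32)),np.median(a[:,2]))
    a=near(P,(.527,.01),.14,.035,.055); print("block",len(a),cv2.minAreaRect((a[:,:2]*1000).astype(np.float32)),np.median(a[:,2]))
    a=near(P,(.527,.11),.05,.09,.13); print("tab",len(a),a.mean(0).round(4),a.max(0).round(4) if len(a) else 0)
    a=near(P,(.488,.321),.13,.012,.03); print("tray",len(a),cv2.minAreaRect((a[:,:2]*1000).astype(np.float32)))
print(rot(viewer.get_calibration("wrist")["rotation"]).as_matrix().round(2)); p,r,s=tcp(); print(r.as_matrix().round(3), r.inv().apply(viewer.get_calibration("wrist")["xyz"]-p))
goal((.617,-.26,.28),0); goal((.617,-.26,.28),90)
E
```

```text
top
captop 214 [0.531  0.0053 0.1077] [0.0106 0.0104 0.0021]
boss 163 [ 0.6231 -0.2636  0.0545] ((623.5517578125, -264.1752014160156), (40.45016098022461, 40.5171012878418), 14.929094314575195)
flange 559 ((616.6610107421875, -263.6376953125), 57.28004837036133) 0.02007919405083225
block 1165 ((535.2095947265625, 38.20637512207031), (117.98944854736328, 203.12974548339844), 5.153066158294678) 0.049582681648607574
tab 60 [0.5218 0.1044 0.1138] [0.537  0.1096 0.1213]
tray 351 ((490.1524658203125, 320.513671875), (140.87698364257812, 119.34779357910156), 16.780139923095703)
scene
captop 145 [0.5339 0.0106 0.1067] [0.0114 0.0112 0.0027]
boss 130 [ 0.6246 -0.2592  0.0532] ((623.5487670898438, -260.0899353027344), (45.130859375, 43.71458053588867), 17.019880294799805)
flange 325 ((617.98828125, -254.3749542236328), 52.59009552001953) 0.01937716026572045
block 864 ((530.1072998046875, 39.021026611328125), (114.6855239868164, 218.85926818847656), 13.761540412902832) 0.04856113868369183
tab 90 [0.5274 0.1106 0.1077] [0.5398 0.1164 0.1201]
tray 412 ((491.22186279296875, 323.35906982421875), (148.0712127685547, 119.04878234863281), 16.34543800354004)
[[ 0.4   0.88  0.25]
 [-0.91  0.39  0.11]
 [-0.   -0.27  0.96]]
[[ 0.405 -0.914 -0.   ]
 [-0.914 -0.405  0.001]
 [-0.001 -0.    -1.   ]] [ 0.00069436 -0.0731699  -0.17775187]
t 0.25 tcp [ 0.253  -0.5713  0.2064] yaw -66.12 slide cm [-13.73 -45.89  -7.35] dr [ -0.    0.  -66.1] q7 [ 1.13  0.33 -0.06  1.46  0.02  1.35 -0.09] F [-0.   0.1  1. ] op 1.0
t 0.25 tcp [ 0.253  -0.5713  0.2064] yaw -66.12 slide cm [-13.73 -45.89  -7.35] dr [ 0.   0.  23.9] q7 [ 1.13  0.33 -0.06  1.46  0.02  1.35 -0.09] F [-0.   0.1  1. ] op 1.0
```

```bash
python3 -m creep '{"dr":[[0,0,0],[0,0,0],[0,0,0],[0,0,0],[0,0,0],[0,0,0],[0,0,0],[0,0,0],[0,0,0],[0,0,0],[0,0,0],[0,0,0],[0,0,0],[0,0,0]],"slide":[[0,0,-4],[0,0,-5],[-1.4,-4.6,0],[-1.4,-4.6,0],[-1.4,-4.6,0],[-1.4,-4.6,0],[-1.4,-4.6,0],[-1.4,-4.6,0],[-1.4,-4.6,0],[-1.4,-4.6,0],[-1.4,-4.6,0],[-1.4,-4.6,0],[0,0,0],[0,0,0]],"hand":[1,1,1,1,1,1,1,1,1,1,1,1,1,1]}' 20; python3 - <<'E'
from h import *
goal((.617,-.26,.28),-75); goal((.617,-.26,.28),15)
c=grab("wrist","c_w")
goal((.617,-.26,.28),-75)
E
```

```text
time_s: 2.0
position: [0.6268, -0.2482, 0.2962]
tool_rot: [-0.0, 0.837, -0.547, -0.002]
force: [-0.2, -0.5, 0.0]
opening: 1.0
t 2.00 tcp [ 0.6268 -0.2482  0.2962] yaw -66.37 slide cm [0.69 1.37 1.62] dr [0.1 0.2 8.6] q7 [ 0.51  0.44 -0.3   1.14  0.13  1.58 -0.92] F [-0.2 -0.5  0. ] op 1.0
t 2.00 tcp [ 0.6268 -0.2482  0.2962] yaw -66.37 slide cm [0.69 1.37 1.62] dr [ -0.1   0.3 -81.4] q7 [ 0.51  0.44 -0.3   1.14  0.13  1.58 -0.92] F [-0.2 -0.5  0. ] op 1.0
t 2.05 tcp [ 0.6269 -0.2477  0.2962] yaw -66.35 slide cm [0.73 1.39 1.61] dr [0.1 0.3 8.7] q7 [ 0.51  0.44 -0.3   1.14  0.13  1.58 -0.92] F [-0.   0.3 -0.1] op 1.003
```

View pics/c_w.png

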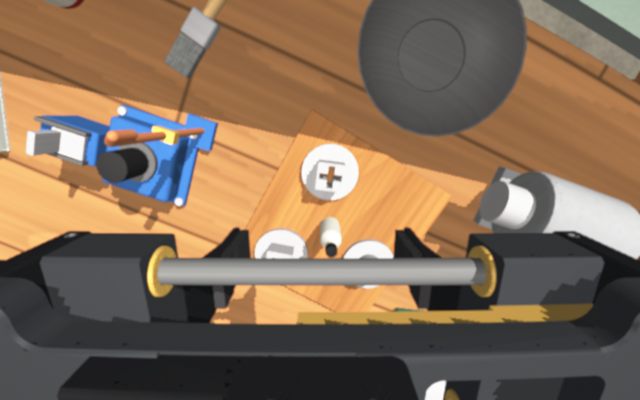

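The wrist view shows the cross hub at (330,175), the bottle just beside it at (331,235), and the capped head at (125,160). I'll fit the hub, cap and head from this second viewpoint.

```bash
python3 - <<'E'
from h import *
c=load("c_w"); P=cloud(c); t=load("b_top")
def near(xy,r,z0,z1):
    m=(np.hypot(P[...,0]-xy[0],P[...,1]-xy[1])<r)&(P[...,2]>z0)&(P[...,2]<z1); return P[m]
a=near((.62,-.262),.05,.05,.062); print("boss",len(a),a.mean(0).round(4),cv2.minAreaRect((a[:,:2]*1000).astype(np.float32)))
a=near((.62,-.262),.055,.016,.026); print("flange",len(a),cv2.minEnclosingCircle((a[:,:2]*1000).astype(np.float32)),np.median(a[:,2]))
a=near((.53,.005),.04,.103,.115); print("captop",len(a),a.mean(0).round(4),cv2.minEnclosingCircle((a[:,:2]*1000).astype(np.float32)))
a=near((.53,.11),.05,.1,.13); print("tab",len(a),a.mean(0).round(4),cv2.minAreaRect((a[:,:2]*1000).astype(np.float32)))
print(proj(t,[.622,-.262,.055]),proj(c,[.622,-.262,.055]))
# triangulate boss centre (bore cross) from pictures
crop("c_w",280,120,100,100,6,"c_wz"); crop("b_top",392,154,60,60,10,"b_hub")
E
```

```text
boss 504 [ 0.6215 -0.2634  0.0548] ((620.9892578125, -263.5812072753906), (40.31540298461914, 39.98765182495117), 16.000572204589844)
flange 1703 ((621.0692138671875, -263.49310302734375), 44.89871597290039) 0.01998062772022241
captop 832 [0.5312 0.0053 0.1078] ((530.5264282226562, 6.233192443847656), 21.447229385375977)
tab 458 [0.5242 0.1032 0.1123] ((523.0296020507812, 105.61897277832031), (30.386518478393555, 12.81837272644043), 5.24122428894043)
[423.5782524  181.62312029] [329.3615444  176.42441389]
```

View pics/c_wz.png

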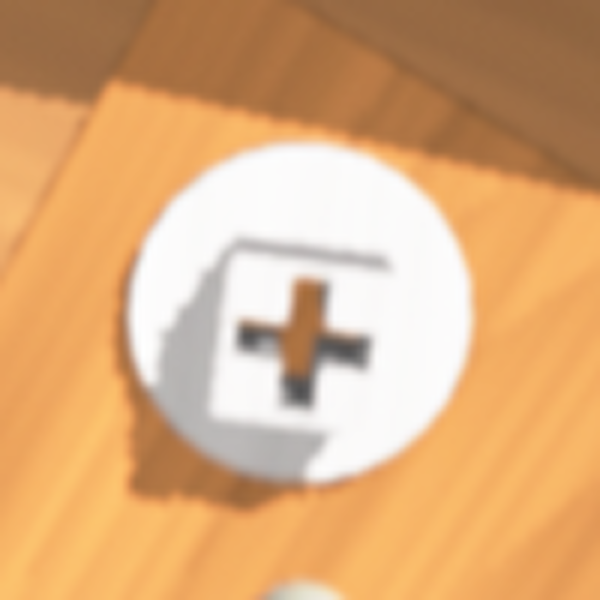

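View pics/b_hub.png

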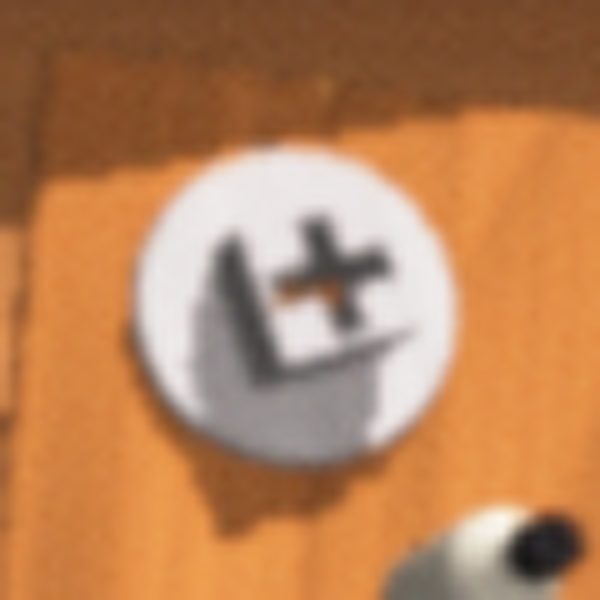

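Wrist and top views agree within about 1 mm. The hub is at (0.621,-0.2635), yaw 16°, with its top at 0.055. The cap is at (0.531,0.0055) with its top at 0.108. Head yaw is about 5°. Next, over the cap with the jaws along head y, clear of the pipe.

```bash
python3 - <<'E'
from h import *
goal((.531,.0055,.29),-85)
E
```

```text
t 2.05 tcp [ 0.6269 -0.2477  0.2962] yaw -66.35 slide cm [-27.04  -1.38   0.74] dr [ 0.1  0.3 18.7] q7 [ 0.51  0.44 -0.3   1.14  0.13  1.58 -0.92] F [-0.   0.3 -0.1] op 1.003
```

```bash
python3 -m creep '{"dr":[[0,0,0],[0,0,0],[0,0,0],[0,0,0],[0,0,0],[0,0,0],[0,0,6],[0,0,6],[0,0,6],[0,0,0]],"slide":[[-4.5,-0.2,0],[-4.5,-0.2,0],[-4.5,-0.2,0],[-4.5,-0.2,0],[-4.5,-0.2,0],[-4.5,-0.2,0],[0,0,0],[0,0,0],[0,0,0],[0,0,0]],"hand":[1,1,1,1,1,1,1,1,1,1]}' 20; python3 - <<'E'
from h import *
goal((.531,.0055,.29),-85)
c=grab("wrist","d_w"); P=cloud(c)
def near(xy,r,z0,z1):
    m=(np.hypot(P[...,0]-xy[0],P[...,1]-xy[1])<r)&(P[...,2]>z0)&(P[...,2]<z1); return P[m]
a=near((.53,.005),.04,.103,.115); print("captop",len(a),a.mean(0).round(4),cv2.minEnclosingCircle((a[:,:2]*1000).astype(np.float32)))
a=near((.53,.11),.05,.1,.13); print("tab",len(a),a.mean(0).round(4),cv2.minAreaRect((a[:,:2]*1000).astype(np.float32)))
goal((.531,.0055,.16),-85)
E
```

```text
time_s: 3.3
position: [0.5231, 0.0007, 0.2991]
tool_rot: [0.0, 0.732, -0.682, 0.001]
force: [0.5, -0.3, 0.3]
opening: 0.999
t 3.30 tcp [0.5231 0.0007 0.2991] yaw -85.94 slide cm [-0.43 -0.82  0.91] dr [-0.1 -0.1 -0.9] q7 [ 0.32  0.1  -0.44  1.56  0.04  1.49 -1.62] F [ 0.5 -0.3  0.3] op 0.999
captop 820 [0.5298 0.0063 0.1079] ((529.4528198242188, 6.20186710357666), 20.75687026977539)
tab 277 [0.5226 0.1048 0.1148] ((521.8199462890625, 106.05325317382812), (29.561847686767578, 9.986452102661133), 4.83296012878418)
t 3.35 tcp [0.5232 0.0007 0.2991] yaw -85.85 slide cm [-0.46 -0.8  13.91] dr [-0.1 -0.1 -0.9] q7 [ 0.32  0.1  -0.44  1.56  0.04  1.49 -1.62] F [ 0.6  0.3 -0.1] op 0.999
```

View pics/d_w.png

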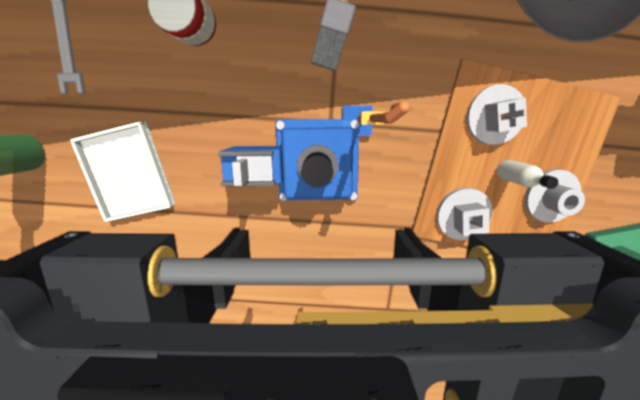

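The view shows the cap at (318,170), the pipe tip at (395,108) outside the finger corridor, and the tab at (240,170). Refined cap position is (0.530,0.006). Descending over the cap.

```bash
python3 -m creep '{"dr":[[0,0,0],[0,0,0],[0,0,0],[0,0,0],[0,0,0],[0,0,0]],"slide":[[-0.5,-0.7,0],[0,0,4.5],[0,0,4.5],[0,0,4.5],[0,0,0],[0,0,0]],"hand":[1,1,1,1,1,1]}' 20; python3 - <<'E'
from h import *
goal((.530,.006,.089),-85)
E
```

```text
time_s: 4.1
position: [0.5333, 0.0067, 0.1634]
tool_rot: [-0.001, 0.735, -0.678, 0.003]
force: [-0.3, 0.2, 0.6]
opening: 0.998
t 4.10 tcp [0.5333 0.0067 0.1634] yaw -85.41 slide cm [0.03 0.37 7.43] dr [-0.3 -0.1 -0.4] q7 [ 0.3   0.19 -0.44  1.75  0.09  1.22 -1.66] F [-0.3  0.2  0.6] op 0.998
```

```bash
python3 -m creep '{"dr":[[0,0,0],[0,0,0],[0,0,0],[0,0,0],[0,0,0],[0,0,0],[0,0,0],[0,0,0],[0,0,0]],"slide":[[0,0.3,2.5],[0,0,2.5],[0,0,2.3],[0,0,0],[0,0,0],[0,0,0],[0,0,0],[0,0,0],[0,0,0]],"hand":[1,1,1,1,-1,-1,-1,-1,-1]}' 20; python3 - <<'E'
from h import *
goal((.530,.006,.089),-85)
E
```

```text
time_s: 5.22
position: [0.5403, 0.007, 0.1032]
tool_rot: [-0.008, 0.735, -0.678, 0.01]
force: [0.0, 0.1, 0.2]
opening: 0.517
t 5.22 tcp [0.5403 0.007  0.1032] yaw -85.35 slide cm [0.01 1.07 1.4 ] dr [-1.5 -0.3 -0.3] q7 [ 0.29  0.24 -0.44  1.82  0.12  1.08 -1.68] F [0.  0.1 0.2] op 0.517
```

The x position drifted 10 mm and the descent fell short. I'll look before going on.

```bash
python3 - <<'E'
from h import *
c=grab("scene","e_s"); crop("e_s",240,100,160,130,5,"e_sz")
c=grab("wrist","e_w")
goal((.530,.006,.089),-85)
E
```

```text
t 5.33 tcp [0.5403 0.007  0.1031] yaw -85.35 slide cm [0.01 1.07 1.38] dr [-1.5 -0.3 -0.3] q7 [ 0.29  0.24 -0.44  1.82  0.12  1.08 -1.68] F [-0.   0.3 -0.1] op 0.426
```

View pics/e_sz.png

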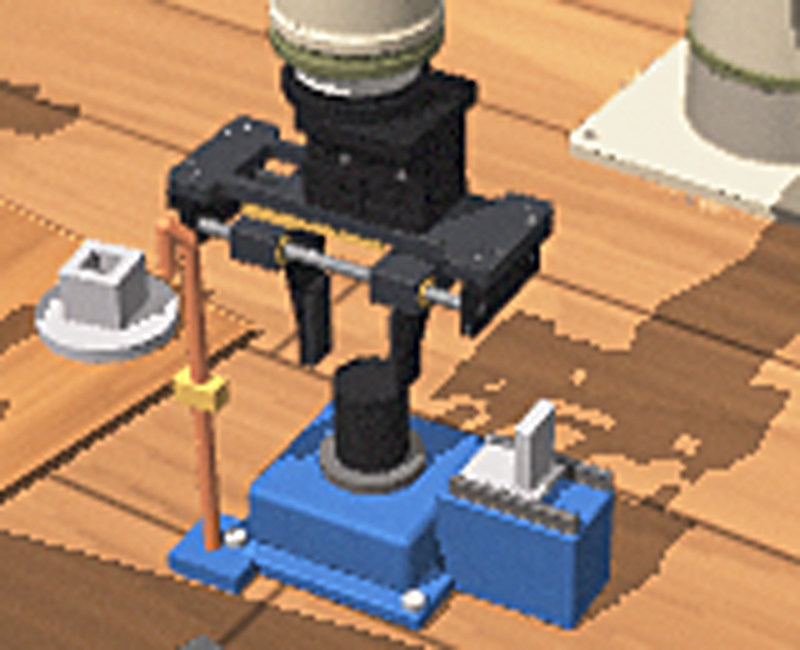

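View pics/e_w.png

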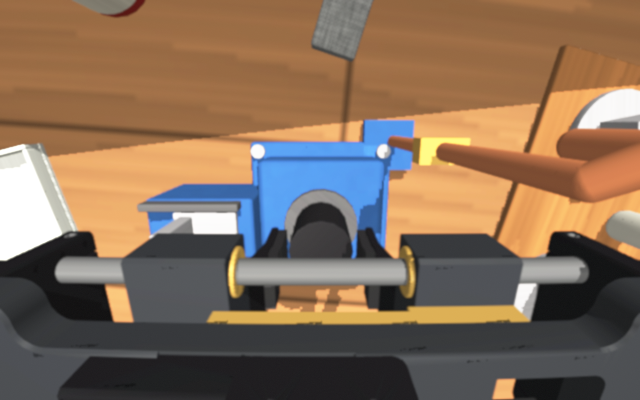

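```bash
python3 - <<'E'
from h import *
c=load("e_s"); p,r,s=tcp()
for w in (.022,.027):
  for sg in (-1,1):
    q=p+r.apply([sg*w,0,.017]); uv=proj(c,q); print(q.round(3),((uv-[240,100])*5).round(), "depth there",c["d"][int(uv[1]),int(uv[0])],(rot(c["q"]).inv().apply(q-c["xyz"]))[2])
P=cloud(c)
for uv in [(315,355),(405,375),(300,300),(360,375)]:
    print(uv,P[100+uv[1]//5,240+uv[0]//5].round(3))
goal((.530,.006,.089),-85)
print(s["joint_efforts"].round(1),s["dq"].round(3))
E
```

```text
[0.539 0.029 0.086] [392. 429.] depth there 1.3569137 -1.3540967262048305
[ 0.543 -0.015  0.086] [322. 405.] depth there 1.5139457 -1.3712101834265258
[0.539 0.034 0.086] [400. 431.] depth there 1.3604622 -1.3521520151569106
[ 0.543 -0.02   0.086] [314. 403.] depth there 1.5271685 -1.3731548944744456
(315, 355) [ 0.547 -0.015  0.123]
(405, 375) [0.539 0.038 0.125]
(300, 300) [ 0.554 -0.018  0.161]
(360, 375) [0.534 0.005 0.11 ]
t 5.33 tcp [0.5403 0.007  0.1031] yaw -85.35 slide cm [0.01 1.07 1.38] dr [-1.5 -0.3 -0.3] q7 [ 0.29  0.24 -0.44  1.82  0.12  1.08 -1.68] F [-0.   0.3 -0.1] op 0.426
[  0.  -50.3  -3.4 -35.8   0.   -0.2   0. ] [-0.001  0.001 -0.    -0.     0.    -0.001 -0.001]
```

```bash
python3 - <<'E'
from h import *
c=load("e_w"); p,r,s=tcp(); print("cam-tcp",r.inv().apply(c["xyz"]-p), (r.inv()*rot(c["q"])).as_euler("xyz",degrees=True))
P=cloud(c)
m=(np.hypot(P[...,0]-.53,P[...,1]-.006)<.03)&(P[...,2]>.09)
print(len(P[m]),P[m].mean(0),np.percentile(P[m][:,2],[5,50,95]))
for uv in [(320,240),(318,230),(280,195),(320,160),(275,265),(265,240),(372,240)]: print(uv,P[uv[1],uv[0]].round(3),c["d"][uv[1],uv[0]])
d=load("d_w");print("d cam z",d["xyz"])
E
```

```text
cam-tcp [ 0.00070143 -0.07342896 -0.17782723] [ 1.64395957e+02 -3.33874842e-02  5.83838339e-02]
4106 [0.53926625 0.00694851 0.1302225 ] [0.09903874 0.10848999 0.17985171]
(320, 240) [0.538 0.007 0.108] 0.18663447
(318, 230) [0.545 0.009 0.108] 0.18486418
(280, 195) [0.551 0.041 0.049] 0.23967606
(320, 160) [0.582 0.011 0.045] 0.23757559
(275, 265) [0.568 0.023 0.204] 0.08581727
(265, 240) [0.511 0.052 0.049] 0.24938634
(372, 240) [ 0.553 -0.019  0.14 ] 0.15304603
d cam z [0.59619775 0.00564499 0.47687268]
```

The fingers look higher than telemetry implies: the scene depth puts the tips near z≈0.12, and they closed past 42 mm in free air. I'll reopen and measure the tips properly.

```bash
python3 -m creep '{"dr":[[0,0,0],[0,0,0],[0,0,0],[0,0,0]],"slide":[[0,0,0],[0,0,0],[0,0,0],[0,0,0]],"hand":[1,1,1,1]}' 20; python3 - <<'E'
from h import *
p,r,s=tcp(); print(p.round(4),s["opening"])
c=grab("scene","f_s"); crop("f_s",240,100,160,130,5,"f_sz"); w=grab("wrist","f_w")
for n,cc in (("s",c),("w",w)):
    Q=r.inv().apply(cloud(cc).reshape(-1,3)-p).reshape(400,640,3)
    m=(abs(Q[...,0])<.07)&(abs(Q[...,1])<.015)&(Q[...,2]>-.06)&(Q[...,2]<.03)&(cc["d"]>0)
    for sg in (-1,1):
        a=Q[m&(sg*Q[...,0]>.02)]; print(n,sg,len(a),np.percentile(a,[2,98],axis=0).round(3).tolist(), np.sort(a[:,2])[-8:].round(3))
E
```

```text
time_s: 5.82
position: [0.5401, 0.007, 0.1029]
tool_rot: [-0.008, 0.735, -0.678, 0.01]
force: [0.2, -0.1, -0.6]
opening: 0.794
[0.5401 0.007  0.1029] 0.7937393518297142
s -1 129 [[-0.069, -0.014, -0.059], [-0.02, 0.014, 0.027]] [0.025 0.026 0.026 0.027 0.027 0.027 0.028 0.029]
s 1 99 [[0.032, -0.014, -0.059], [0.046, 0.011, -0.016]] [-0.019 -0.019 -0.018 -0.018 -0.017 -0.016 -0.016 -0.016]
w -1 1345 [[-0.07, -0.012, -0.057], [-0.036, 0.012, 0.029]] [0.03 0.03 0.03 0.03 0.03 0.03 0.03 0.03]
w 1 943 [[0.037, -0.012, -0.059], [0.048, 0.009, -0.016]] [-0.005 -0.005 -0.004 -0.004 -0.004 -0.004 -0.004 -0.004]
```

View pics/f_sz.png

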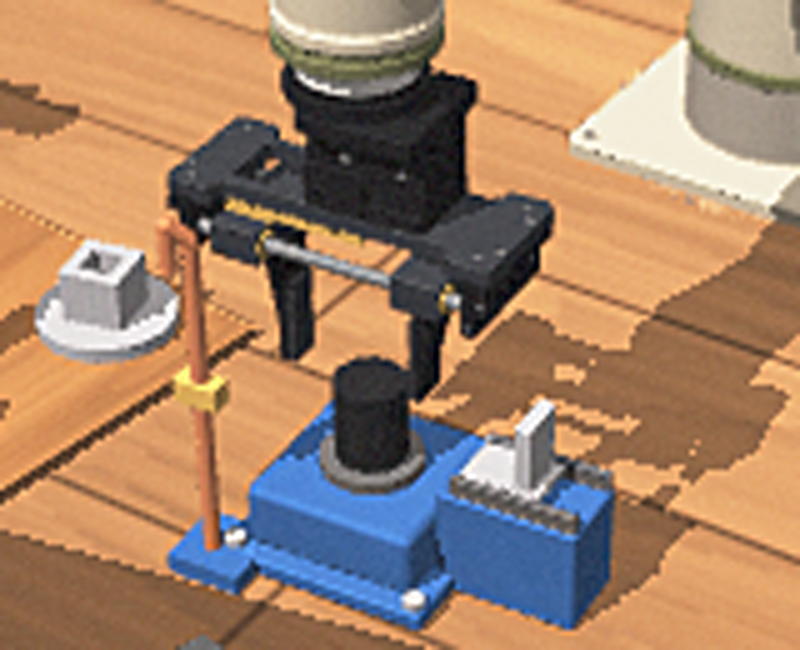

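```bash
python3 - <<'E'
from h import *
T=R.from_euler("xyz",[164.396,-.033,.058],degrees=True); off=np.array([.0007,-.07343,-.17783])
for n in ("d_w","c_w","f_w","e_w"):
    c=load(n); v,u=np.mgrid[0:400,0:640]
    Q=T.apply((ray(c,u,v)*c["d"][...,None]).reshape(-1,3)).reshape(400,640,3)+off
    m=(abs(Q[...,1])<.012)&(Q[...,2]<.03)&(Q[...,2]>-.12)&(abs(Q[...,0])<.06)
    a=Q[m]; 
    for sg in (-1,1):
        b=a[sg*a[:,0]>0.01]; print(n,sg,len(b),"z max",np.percentile(b[:,2],[50,80,90,99]).round(3),"x inner near tip",np.abs(b[b[:,2]>-.045][:,0]).min().round(3))
crop("f_w",200,160,240,120,3,"f_wz")
E
```

```text
d_w -1 2571 z max [-0.065 -0.038 -0.027 -0.017] x inner near tip 0.042
d_w 1 2997 z max [-0.07  -0.041 -0.028 -0.017] x inner near tip 0.044
c_w -1 2559 z max [-0.065 -0.038 -0.026 -0.017] x inner near tip 0.043
c_w 1 3005 z max [-0.07  -0.041 -0.028 -0.017] x inner near tip 0.044
f_w -1 2825 z max [-0.056 -0.018 -0.005  0.022] x inner near tip 0.01
f_w 1 3746 z max [-0.069 -0.027 -0.005  0.021] x inner near tip 0.01
e_w -1 1988 z max [-0.043 -0.005 -0.004  0.025] x inner near tip 0.01
e_w 1 3239 z max [-0.068 -0.025 -0.005  0.021] x inner near tip 0.01
```

View pics/f_wz.png

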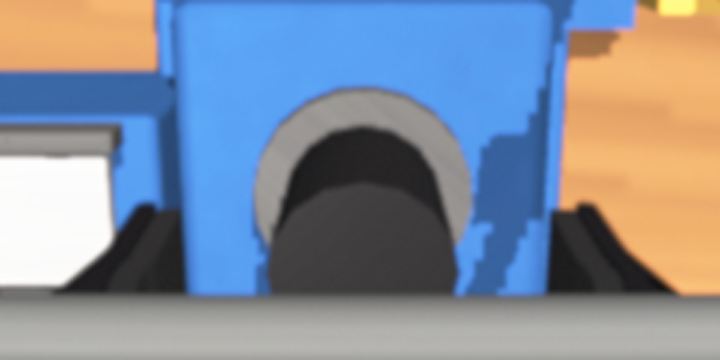

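Both cameras, in four pictures, put the fingertips 16 mm behind the reported TCP, where the text says 17 mm ahead. The opening itself (87 mm) agrees. I'll therefore use tip z = TCP z + 0.016 and confirm it when the jaws make contact. Now correcting x and tilt, then going down slowly.

```bash
python3 -m creep '{"dr":[[-1.5,-0.3,0],[0,0,0],[0,0,0]],"slide":[[0,1.0,0],[0,0,0],[0,0,0]],"hand":[1,1,1]}' 20; python3 - <<'E'
from h import *
goal((.530,.006,.055),-85)
E
```

```text
time_s: 6.3
position: [0.5293, 0.0061, 0.1026]
tool_rot: [0.001, 0.735, -0.678, -0.002]
force: [0.7, 0.4, 0.8]
opening: 0.995
t 6.30 tcp [0.5293 0.0061 0.1026] yaw -85.35 slide cm [ 0.02 -0.09  4.76] dr [ 0.2  0.1 -0.4] q7 [ 0.29  0.24 -0.44  1.82  0.11  1.11 -1.68] F [0.7 0.4 0.8] op 0.995
```

```bash
python3 -m creep '{"dr":[[0,0,0],[0,0,0],[0,0,0],[0,0,0],[0,0,0],[0,0,0]],"slide":[[0,0.1,1],[0,0.1,1],[0,0.1,1],[0,0.1,1],[0,0,0.6],[0,0,0]],"hand":[1,1,1,1,1,1]}' 20; python3 - <<'E'
from h import *
goal((.530,.006,.055),-85)
E
```

```text
time_s: 7.05
position: [0.5242, 0.0058, 0.0523]
tool_rot: [0.001, 0.735, -0.678, -0.002]
force: [0.6, -0.5, -0.0]
opening: 1.003
t 7.05 tcp [0.5242 0.0058 0.0523] yaw -85.35 slide cm [ 0.03 -0.58 -0.27] dr [ 0.3  0.1 -0.3] q7 [ 0.29  0.3  -0.43  1.88  0.14  1.01 -1.7 ] F [ 0.6 -0.5 -0. ] op 1.003
```

```bash
python3 -m creep '{"dr":[[0,0,0],[0,0,0],[0,0,0],[0,0,0],[0,0,0],[0,0,0],[0,0,0]],"slide":[[0,-0.6,-0.3],[0,0,0],[0,0,0],[0,0,0],[0,0,0],[0,0,0],[0,0,0]],"hand":[1,-1,-1,-1,-1,-1,-1]}' 20; python3 - <<'E'
from h import *
goal((.530,.006,.055),-85)
grab("scene","g_s"); crop("g_s",240,100,160,130,5,"g_sz")
goal((.530,.006,.055),-85)
E
```

```text
time_s: 7.92
position: [0.5315, 0.0064, 0.0566]
tool_rot: [0.0, 0.735, -0.678, -0.001]
force: [1.5, 1.0, 0.3]
opening: 0.482
t 7.92 tcp [0.5315 0.0064 0.0566] yaw -85.35 slide cm [0.03 0.16 0.16] dr [ 0.1  0.1 -0.3] q7 [ 0.28  0.3  -0.43  1.86  0.15  1.02 -1.7 ] F [1.5 1.  0.3] op 0.482
t 7.97 tcp [0.5315 0.0064 0.0566] yaw -85.35 slide cm [0.03 0.15 0.16] dr [ 0.1  0.1 -0.3] q7 [ 0.28  0.3  -0.43  1.86  0.15  1.02 -1.7 ] F [0.5 0.2 0.2] op 0.485
```

View pics/g_sz.png

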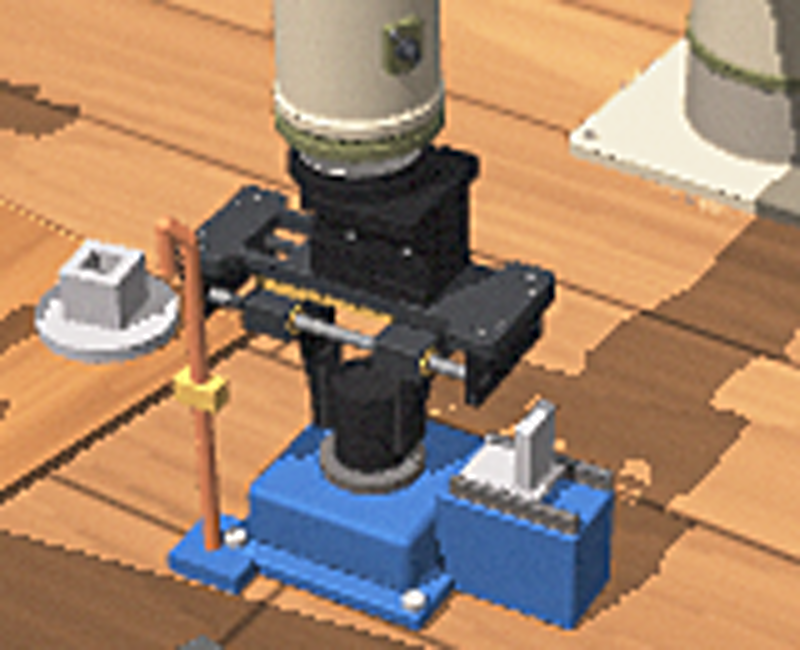

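The jaws stopped at 0.483, which is 42 mm, so the cap is held and the offset is confirmed. Lifting.

```bash
python3 -m creep '{"dr":[[0,0,0],[0,0,0],[0,0,0],[0,0,0],[0,0,0],[0,0,0],[0,0,0],[0,0,0],[0,0,0]],"slide":[[0,0,-0.8],[0,0,-0.8],[0,0,-1],[0,0,-1],[0,0,-1],[0,0,-2],[0,0,-3],[0,0,-3],[0,0,0]],"hand":[-1,-1,-1,-1,-1,-1,-1,-1,-1]}' 20; python3 - <<'E'
from h import *
goal((.490,.3205,.18),-74)
c=grab("scene","h_s"); crop("h_s",240,60,240,200,3,"h_sz")
E
```

```text
time_s: 9.1
position: [0.5319, 0.0064, 0.1909]
tool_rot: [-0.0, 0.735, -0.678, -0.001]
force: [-0.2, 0.8, -0.8]
opening: 0.481
t 9.10 tcp [0.5319 0.0064 0.1909] yaw -85.33 slide cm [-31.65   1.62   1.13] dr [  0.    0.1 -11.3] q7 [ 0.31  0.17 -0.45  1.71  0.07  1.28 -1.64] F [-0.2  0.8 -0.8] op 0.481
```

View pics/h_sz.png

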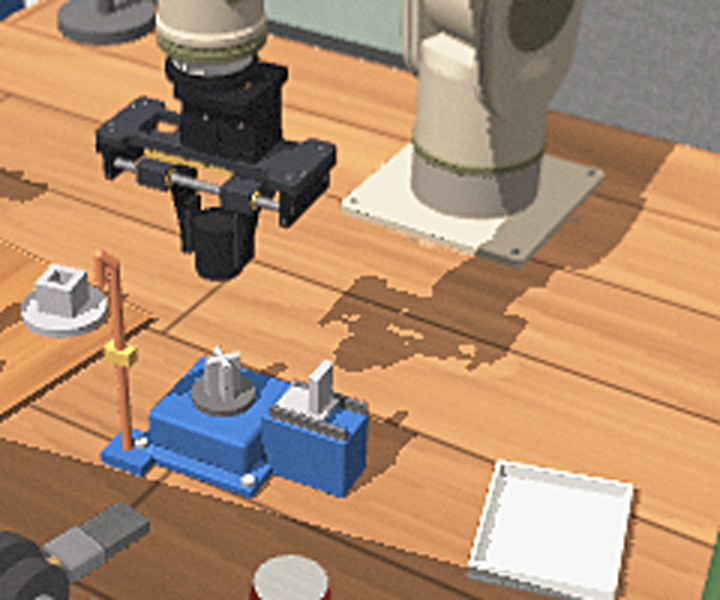

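The cap is in the jaws, clear of the bare stub, whose cross is visible at zoomed (222,365). Carrying it to the tray at (0.490,0.3205).

```bash
python3 -m creep '{"dr":[[0,0,0],[0,0,0],[0,0,0],[0,0,0],[0,0,0],[0,0,0],[0,0,0],[0,0,-5],[0,0,-5],[0,0,0]],"slide":[[-4.5,0.2,0],[-4.5,0.2,0],[-4.5,0.2,0],[-4.5,0.2,0],[-4.5,0.2,0],[-4.5,0.2,0],[-4.2,0.2,0],[0,0,2],[0,0,3],[0,0,0]],"hand":[-1,-1,-1,-1,-1,-1,-1,-1,-1,-1]}' 20; python3 - <<'E'
from h import *
goal((.490,.3205,.006),-74)
E
```

```text
time_s: 10.4
position: [0.4845, 0.3228, 0.128]
tool_rot: [0.007, 0.792, -0.61, -0.006]
force: [0.1, 0.4, -0.1]
opening: 0.485
t 10.40 tcp [0.4845 0.3228 0.128 ] yaw -75.19 slide cm [ 0.37 -0.7  12.18] dr [ 1.1  0.1 -1.2] q7 [-0.13  0.38 -0.66  1.63  0.23  1.22 -2.15] F [ 0.1  0.4 -0.1] op 0.485
```

```bash
python3 -m creep '{"dr":[[1,0,0],[0,0,0],[0,0,0],[0,0,0],[0,0,0]],"slide":[[0.4,-0.7,3],[0,0,3],[0,0,2.5],[0,0,1],[0,0,0]],"hand":[-1,-1,-1,-1,-1]}' 20; python3 - <<'E'
from h import *
goal((.490,.3205,.006),-74)
E
```

```text
time_s: 11.02
position: [0.4944, 0.3206, 0.0345]
tool_rot: [-0.002, 0.789, -0.615, 0.0]
force: [-0.1, -0.4, -0.0]
opening: 0.479
t 11.03 tcp [0.4944 0.3206 0.0345] yaw -75.87 slide cm [-0.1   0.43  2.84] dr [-0.2  0.1 -1.9] q7 [-0.16  0.48 -0.62  1.72  0.32  1.04 -2.21] F [-0.1 -0.4 -0. ] op 0.479
```

```bash
python3 -m creep '{"dr":[[0,0,0],[0,0,0],[0,0,0],[0,0,0],[0,0,0]],"slide":[[0,0.2,1],[0,0,0.7],[0,0,0.5],[0,0,0.3],[0,0,0]],"hand":[-1,-1,-1,-1,-1]}' 20; python3 - <<'E'
from h import *
goal((.490,.3205,.006),-74)
E
```

```text
time_s: 11.65
position: [0.4938, 0.3209, 0.0104]
tool_rot: [-0.003, 0.788, -0.615, 0.001]
force: [0.8, 0.5, -1.0]
opening: 0.481
t 11.65 tcp [0.4938 0.3209 0.0104] yaw -75.95 slide cm [-0.05  0.38  0.43] dr [-0.4  0.1 -1.9] q7 [-0.17  0.51 -0.6   1.74  0.34  0.99 -2.22] F [ 0.8  0.5 -1. ] op 0.481
```

```bash
python3 -m creep '{"dr":[[0,0,0],[0,0,0],[0,0,0]],"slide":[[0,0,0.3],[0,0,0.2],[0,0,0]],"hand":[-1,-1,-1]}' 20; python3 - <<'E'
from h import *
goal((.490,.3205,.006),-74)
E
```

```text
time_s: 12.02
position: [0.494, 0.3211, 0.0053]
tool_rot: [-0.003, 0.788, -0.615, 0.001]
force: [0.1, -0.4, 0.3]
opening: 0.482
t 12.03 tcp [0.494  0.3211 0.0053] yaw -75.95 slide cm [-0.04  0.4  -0.07] dr [-0.4  0.1 -2. ] q7 [-0.17  0.52 -0.6   1.74  0.34  0.98 -2.23] F [ 0.1 -0.4  0.3] op 0.482
```

```bash
python3 -m creep '{"dr":[[0,0,0],[0,0,0],[0,0,0],[0,0,0],[0,0,0],[0,0,0],[0,0,0],[0,0,0]],"slide":[[0,0,0.2],[0,0,0],[0,0,0],[0,0,0],[0,0,-1],[0,0,-2],[0,0,-3],[0,0,-3]],"hand":[-1,0.35,0.35,0.35,0.35,0.35,0.4,1]}' 20; python3 - <<'E'
from h import *
goal((.545,-.0,.30),-85)
grab("scene","i_s"); crop("i_s",330,160,160,130,4,"i_sz")
E
```

```text
time_s: 13.02
position: [0.4929, 0.3207, 0.0979]
tool_rot: [-0.003, 0.788, -0.615, 0.001]
force: [0.2, 1.0, 0.4]
opening: 0.747
t 13.03 tcp [0.4929 0.3207 0.0979] yaw -75.92 slide cm [ 32.32   2.64 -20.3 ] dr [-0.3  0.2  9.1] q7 [-0.13  0.41 -0.64  1.67  0.26  1.15 -2.17] F [0.2 1.  0.4] op 0.747
```

View pics/i_sz.png

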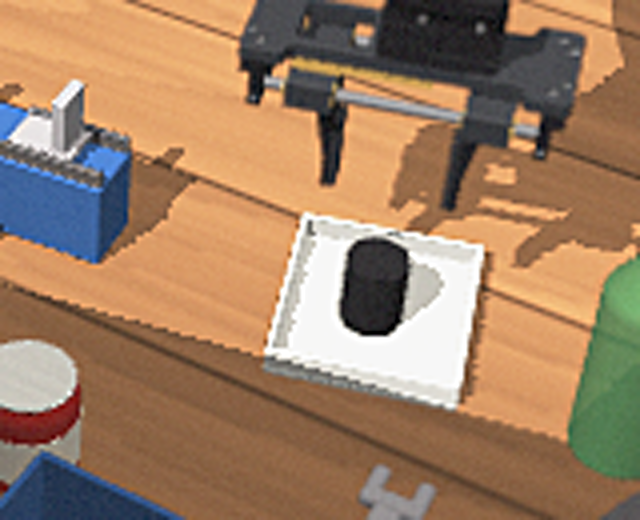

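The cap stands upright in the tray at zoomed (375,285). Next I'll go over the spindle and measure the teeth.

```bash
python3 -m creep '{"dr":[[0,0,0],[0,0,0],[0,0,0],[0,0,0],[0,0,0],[0,0,0],[0,0,0],[0,0,0],[0,0,0],[0,0,5],[0,0,4],[0,0,0],[0,0,0]],"slide":[[0,0,-5],[0,0,-4.5],[4,0.7,-2],[4.5,0.7,0],[4.5,0.7,0],[4.5,0.7,0],[4.5,0.7,0],[4.5,0.7,0],[4.5,0.7,0],[0,0,0],[0,0,0],[0,0,0],[0,0,0]],"hand":[1,1,1,1,1,1,1,1,1,1,1,1,1]}' 20; python3 - <<'E'
from h import *
goal((.512,.006,.22),-85)
w=grab("wrist","j_w"); 
u=proj(w,[.53,.006,.098]); print(u)
x0,y0=int(u[0])-50,int(u[1])-50; print(x0,y0); crop("j_w",x0,y0,100,100,6,"j_wz")
t=grab("top","j_t")
E
```

```text
time_s: 14.7
position: [0.5229, 0.003, 0.2387]
tool_rot: [-0.015, 0.739, -0.673, 0.008]
force: [1.3, 0.5, 0.3]
opening: 0.998
t 14.70 tcp [0.5229 0.003  0.2387] yaw -84.64 slide cm [-0.38  1.12  1.84] dr [-1.9  0.5  0.3] q7 [ 0.35  0.09 -0.46  1.69  0.04  1.34 -1.6 ] F [1.3 0.5 0.3] op 0.998
[320.01938594 183.19247712]
270 133
```

View pics/j_wz.png

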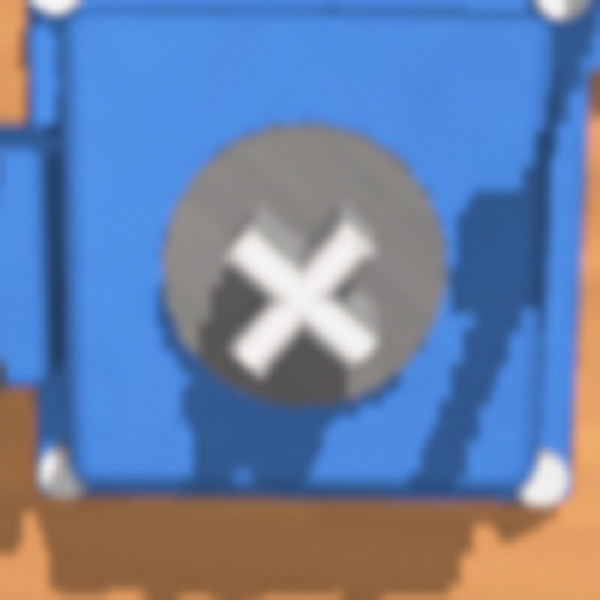

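The teeth form an X at roughly 45° to the head, centred near zoomed (302,300). I'll fit their pose, and the shoulder's, from the picture and the depth.

```bash
cat > cross.py <<'E'
from h import *
from scipy.optimize import minimize
def fit(P2,L=.016,W=.004):
    # P2: points on the cross (m); maximise enclosed count w/ soft penalty of empty area: use distance outside cross + symmetric moments
    best=None
    c0=P2.mean(0)
    for a0 in np.radians(np.arange(-45,45,5)):
        def cost(v):
            q=P2-v[:2]; ca,sa=np.cos(v[2]),np.sin(v[2]); x=abs(q@[ca,sa]); y=abs(q@[-sa,ca])
            d1=np.hypot(np.maximum(x-L,0),np.maximum(y-W,0)); d2=np.hypot(np.maximum(x-W,0),np.maximum(y-L,0))
            return (np.minimum(d1,d2)**2).mean()*1e6
        r=minimize(cost,[*c0,a0],method="Nelder-Mead",options=dict(xatol=1e-5,fatol=1e-6,initial_simplex=np.array([[*c0,a0],[c0[0]+.003,c0[1],a0],[c0[0],c0[1]+.003,a0],[*c0,a0+.1]])))
        if best is None or r.fun<best.fun: best=r
    return best.x[:2].round(4),np.degrees(best.x[2]).round(2),round(best.fun,3)
E
python3 - <<'E'
from cross import *
for n in ("j_w","j_t"):
    c=load(n); P=cloud(c); m=(np.hypot(P[...,0]-.53,P[...,1]-.006)<.028)
    a=P[m&(P[...,2]>.088)&(P[...,2]<.105)]; print(n,"depth",len(a),np.median(a[:,2]).round(4),fit(a[:,:2]))
    v,u=np.nonzero(m&(c["im"].min(-1)>205)); b=atz(c,u,v,.0975); print("bright",len(b),fit(b[:,:2]),b[:,:2].mean(0))
    a=P[(np.hypot(P[...,0]-.53,P[...,1]-.006)<.045)&(P[...,2]>.0545)&(P[...,2]<.063)]; print("shoulder",len(a),cv2.minEnclosingCircle((a[:,:2]*1000).astype(np.float32)),np.median(a[:,2]).round(4))
# hub cross: holes in the boss
c=load("c_w"); P=cloud(c); v,u=np.mgrid[0:400,0:640]; B=atz(c,u,v,.055)
q=B[...,:2]-np.array([.621,-.2635]); a=np.radians(16); x=abs(q@[np.cos(a),np.sin(a)]); y=abs(q@[-np.sin(a),np.cos(a)])
m=(x<.0185)&(y<.0185); h=m&(c["im"].min(-1)<185); print("hub bore",h.sum(),fit(B[h][:,:2],.017,.005))
E
```

```text
j_w depth 376 0.0971 (array([0.5297, 0.0063]), np.float64(-35.96), np.float64(0.0))
bright 241 (array([0.5305, 0.006 ]), np.float64(-36.13), np.float64(0.0)) [0.53127366 0.0062537 ]
shoulder 1270 ((529.2890014648438, 6.411246299743652), 30.101655960083008) 0.058
j_t depth 0 nan (array([nan, nan]), np.float64(-45.0), np.float64(nan))
bright 658 (array([ 0.714, -0.036]), np.float64(6.21), np.float64(450.082)) [ 0.71377456 -0.03631536]
shoulder 2 ((510.601806640625, 40.343963623046875), 10.772642135620117) 0.0549
  return _methods._mean(a, axis=axis, dtype=dtype,
  ret = ret.dtype.type(ret / rcount)
cross.py:6: RuntimeWarning: Mean of empty slice.
  c0=P2.mean(0)
  ret = um.true_divide(
cross.py:11: RuntimeWarning: Mean of empty slice.
  return (np.minimum(d1,d2)**2).mean()*1e6
Traceback (most recent call last):
  File "h.py", line 20, in atz
    d=rot(c["q"]).apply(ray(c,u,v)); t=(z-c["xyz"][2])/d[...,2]; return c["xyz"]+d*np.asarray(t)[...,None]
  File "scipy/spatial/transform/_rotation.pyx", line 2580, in scipy.spatial.transform._rotation.Rotation.apply
ValueError: Expected input of shape (3,) or (P, 3), got (400, 640, 3).
```

```bash
cat > cross.py <<'E'
from h import *
from scipy.optimize import minimize
def fit(c,mask,z,L,W,x0,smooth=.0006):
    """cross of half length L, half width W on plane z, fitted to mask by soft IoU over pixels; mask float image"""
    u0=proj(c,[*x0[:2],z]); v,u=np.mgrid[int(u0[1])-35:int(u0[1])+36,int(u0[0])-35:int(u0[0])+36]
    M=mask[v,u].astype(float).ravel(); B=atz(c,u.ravel(),v.ravel(),z)[:,:2]
    def cost(p):
        q=B-p[:2]; a=p[2]; x=abs(q@[np.cos(a),np.sin(a)]); y=abs(q@[-np.sin(a),np.cos(a)])
        s=np.maximum(np.minimum(L-x,W-y),np.minimum(W-x,L-y)); f=1/(1+np.exp(-np.clip(s/smooth,-30,30)))
        return -(f*M).sum()/np.maximum(f,M).sum()
    best=None
    for a0 in range(-45,45,10):
        r=minimize(cost,[*x0[:2],np.radians(a0)],method="Nelder-Mead",options=dict(initial_simplex=[[x0[0],x0[1],np.radians(a0)],[x0[0]+.003,x0[1],np.radians(a0)],[x0[0],x0[1]+.003,np.radians(a0)],[x0[0],x0[1],np.radians(a0+8)]]))
        if best is None or r.fun<best.fun: best=r
    return best.x[:2].round(4),np.degrees(best.x[2]).round(2),round(best.fun,3)
E
python3 - <<'E'
from cross import *
c=load("j_w"); P=cloud(c); m=(np.hypot(P[...,0]-.53,P[...,1]-.006)<.022)
print("teeth depth",fit(c,m&(P[...,2]>.09)&(P[...,2]<.105),.0975,.016,.004,(.53,.006)))
print("teeth bright",fit(c,m&(c["im"].min(-1)>215),.0975,.016,.004,(.53,.006)))
c=load("c_w"); P=cloud(c)
m=(np.hypot(P[...,0]-.621,P[...,1]+.2635)<.05)&(P[...,2]<.05)
v,u=np.mgrid[0:400,0:640]; B=atz(c,u.ravel(),v.ravel(),.055).reshape(400,640,3)
q=B[...,:2]-np.array([.621,-.2635]); a=np.radians(16); m=(abs(q@[np.cos(a),np.sin(a)])<.0185)&(abs(q@[-np.sin(a),np.cos(a)])<.0185)
print("bore dark",fit(c,m&(c["im"].min(-1)<185),.055,.017,.005,(.621,-.2635)))
goal((.621,-.2635,.26),-74)
E
```

```text
teeth depth (array([0.5303, 0.0063]), np.float64(-35.97), np.float64(-0.79))
teeth bright (array([0.5311, 0.0061]), np.float64(54.26), np.float64(-0.57))
bore dark (array([ 0.6221, -0.2632]), np.float64(16.27), np.float64(-0.764))
t 14.80 tcp [0.5229 0.003  0.2385] yaw -84.67 slide cm [27.43 -7.36 -2.14] dr [ -1.9   0.3 -10.7] q7 [ 0.35  0.09 -0.46  1.69  0.04  1.34 -1.6 ] F [ 0.3  0.2 -0.3] op 1.001
```

The two checks agree: the teeth are at (0.530,0.0063) with yaw −36° (mod 90), and the hub bore is at (0.6215,−0.2634) with yaw 16° (mod 90).

There are two clearances to respect:
- **At the hub:** jaws along 16° would put the gripper body over the oil bottle, so I grip along 106°.
- **At the spindle:** jaws along −36° would hit the pipe, so I place at 54°. That is a −52° turn and keeps the body clear both times.

Turning now, at height.

```bash
python3 -m creep '{"dr":[[-1.5,0,0],[0,0,10],[0,0,10],[0,0,10],[0,0,10],[0,0,10],[0,0,10],[0,0,10],[0,0,10],[0,0,10],[0,0,10],[0,0,10],[0,0,10],[0,0,10],[0,0,10],[0,0,10],[0,0,10],[0,0,10],[0,0,10],[0,0,0]],"slide":[[0,0,-4],[0,0,0],[0,0,0],[0,0,0],[0,0,0],[0,0,0],[0,0,0],[0,0,0],[0,0,0],[0,0,0],[0,0,0],[0,0,0],[0,0,0],[0,0,0],[0,0,0],[0,0,0],[0,0,0],[0,0,0],[0,0,0],[0,0,0]],"hand":[1,1,1,1,1,1,1,1,1,1,1,1,1,1,1,1,1,1,1,1]}' 20; python3 - <<'E'
from h import *
goal((.6213,-.2635,.26),106)
E
```

```text
time_s: 17.3
position: [0.5586, -0.1608, 0.1301]
tool_rot: [-0.085, 0.16, 0.98, 0.076]
force: [0.1, 0.1, 0.4]
opening: 0.998
t 17.30 tcp [ 0.5586 -0.1608  0.1301] yaw 162.14 slide cm [ -6.46  -5.98 -15.37] dr [  1.2 -13.6  55.2] q7 [-0.53  0.87  1.34  1.54 -0.86  1.64 -2.6 ] F [0.1 0.1 0.4] op 0.998
```

I turned the wrong way: +z about a downward tool lowers world yaw. That drove q7 to its limit and the arm wandered. Before anything else I'll check that nothing was disturbed.

```bash
python3 - <<'E'
from h import *
grab("scene","k_s"); grab("top","k_t"); grab("wrist","k_w")
E
```

```text
(no output)
```

View pics/k_s.png

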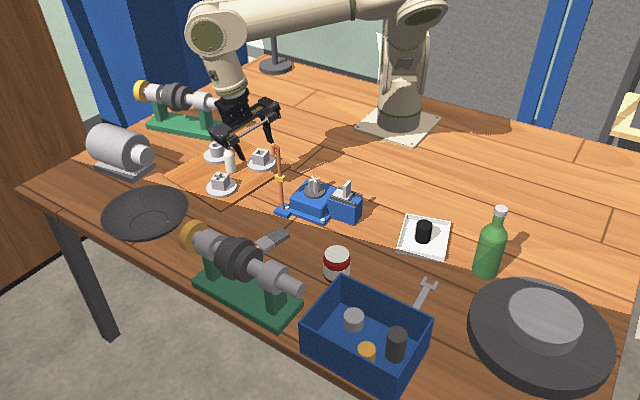

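View pics/k_t.png

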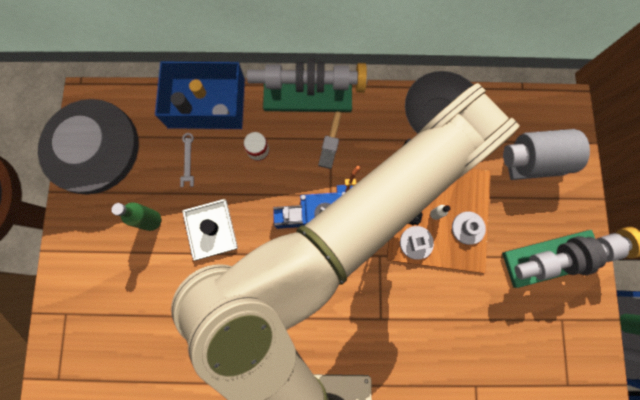

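View pics/k_w.png

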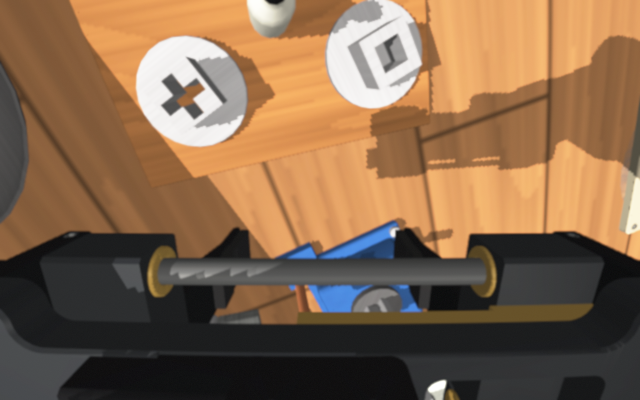

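Nothing looks displaced: the cap is in the tray, the bottle is upright, and the hubs and head are where they were. I'll back out upwards first, levelling and turning the correct way.

```bash
python3 - <<'E'
from h import *
p,r,s=tcp(); print(r.as_matrix().round(2), r.inv().apply([0,0,10]).round(2))
a,b=load("b_top")["im"].astype(int),load("k_t")["im"].astype(int)
x,y=load("b_scene"),load("k_s")
d=abs(x["im"].astype(int)-y["im"]).max(-1)>60
for nm,(u,v) in dict(hubX=(220,181),rd=(210,155),sq=(262,157),pipe=(280,180),head=(318,200),tin=(337,262),tab=(347,190)).items(): print(nm,d[v-12:v+12,u-12:u+12].mean().round(3))
E
python3 -m creep '{"dr":[[0,0,0],[0,0,-6],[0,0,-6],[0,0,-6]],"slide":[[0,0,-2],[0,0,-2],[0,0,-2.5],[0,0,-2.5]],"hand":[1,1,1,1]}' 20; python3 - <<'E'
from h import *
goal((.5586,-.1608,.30),106); goal((.5586,-.1608,.30),179);
E
```

```text
[[-0.94  0.32 -0.14]
 [ 0.29  0.94  0.18]
 [ 0.19  0.12 -0.97]] [ 1.88  1.24 -9.74]
hubX 0.0
rd 0.012
sq 0.002
pipe 0.196
head 0.156
tin 0.0
tab 0.002
time_s: 17.95
position: [0.5761, -0.1718, 0.2256]
tool_rot: [-0.069, -0.013, 0.993, 0.09]
force: [-0.3, -0.1, 0.5]
opening: 0.999
t 17.95 tcp [ 0.5761 -0.1718  0.2256] yaw -177.76 slide cm [ 2.69  2.45 -6.81] dr [  3.8 -13.5  75.2] q7 [-0.46  0.76  1.3   1.36 -0.76  1.77 -2.35] F [-0.3 -0.1  0.5] op 0.999
t 17.95 tcp [ 0.5761 -0.1718  0.2256] yaw -177.76 slide cm [ 2.69  2.45 -6.81] dr [10.3 -8.   2.5] q7 [-0.46  0.76  1.3   1.36 -0.76  1.77 -2.35] F [-0.3 -0.1  0.5] op 0.999
```

```bash
python3 -m creep '{"dr":[[5,-4,-3],[4,-3,-5],[0,0,-8],[0,0,-10],[0,0,-10],[0,0,-10],[0,0,-10],[0,0,0]],"slide":[[0,0,-3],[0,0,-3],[0,0,-2],[0,0,0],[0,0,0],[0,0,0],[0,0,0],[0,0,0]],"hand":[1,1,1,1,1,1,1,1]}' 20; python3 - <<'E'
from h import *
goal((.6213,-.2635,.26),-74)
E
```

```text
time_s: 18.95
position: [0.5857, -0.1811, 0.3273]
tool_rot: [0.017, -0.499, 0.866, 0.005]
force: [1.0, 0.3, 0.3]
opening: 1.001
t 18.95 tcp [ 0.5857 -0.1811  0.3273] yaw -120.07 slide cm [ 5.57 -7.15  6.61] dr [ -1.2   1.6 -46.1] q7 [-0.55  0.42  1.14  1.35 -0.41  1.6  -1.56] F [1.  0.3 0.3] op 1.001
```

```bash
python3 -m creep '{"dr":[[0,1,-10],[0,0,-10],[0,0,-10],[0,0,-10],[0,0,-6],[0,0,0],[0,0,0],[0,0,0],[0,0,0]],"slide":[[0,0,0],[0,0,0],[0,0,0],[0,0,0],[0,0,0],[2.9,3,0],[3,3,0],[0,0,0],[0,0,0]],"hand":[1,1,1,1,1,1,1,1,1]}' 20; python3 - <<'E'
from h import *
goal((.6213,-.2635,.26),-74)
goal((.6213,-.2635,.26),106)
E
```

```text
time_s: 20.08
position: [0.5445, -0.256, 0.3356]
tool_rot: [-0.011, 0.796, -0.606, 0.009]
force: [-0.1, 0.3, 0.6]
opening: 0.998
t 20.07 tcp [ 0.5445 -0.256   0.3356] yaw -74.57 slide cm [ 2.76 -6.98  7.76] dr [-1.6 -0.  -0.6] q7 [-0.38  0.32  1.    1.36 -0.29  1.58 -0.71] F [-0.1  0.3  0.6] op 0.998
t 20.07 tcp [ 0.5445 -0.256   0.3356] yaw -74.57 slide cm [ 2.76 -6.98  7.76] dr [-1.6 -0.  -0.6] q7 [-0.38  0.32  1.    1.36 -0.29  1.58 -0.71] F [-0.1  0.3  0.6] op 0.998
```

```bash
python3 -m creep '{"dr":[[-1.5,0,0],[0,0,0],[0,0,0],[0,0,0],[0,0,0]],"slide":[[2,-2.5,2],[0.8,-2.5,3],[0,-1,4],[0,0,3],[0,0,0]],"hand":[1,1,1,1,1]}' 20; python3 - <<'E'
from cross import *
goal((.6213,-.2635,.12),-74)
c=grab("wrist","l_w"); P=cloud(c)
a=P[(np.hypot(P[...,0]-.621,P[...,1]+.2635)<.05)&(P[...,2]>.05)&(P[...,2]<.062)]; print("boss",len(a),a.mean(0).round(4),cv2.minAreaRect((a[:,:2]*1000).astype(np.float32)))
a=P[(np.hypot(P[...,0]-.621,P[...,1]+.2635)<.055)&(P[...,2]>.016)&(P[...,2]<.026)]; print("flange",len(a),cv2.minEnclosingCircle((a[:,:2]*1000).astype(np.float32)))
for uv in [(0,0)]: pass
m=(np.hypot(P[...,0]-.54,P[...,1]+.3)<.06)&(P[...,2]>.1); print("bottle top",P[m].mean(0) if m.any() else None)
goal((.6213,-.2635,.010),-74)
E
```

```text
time_s: 20.7
position: [0.6175, -0.2611, 0.2151]
tool_rot: [-0.001, 0.796, -0.606, 0.002]
force: [-0.9, 0.7, 1.1]
opening: 0.998
t 20.70 tcp [ 0.6175 -0.2611  0.2151] yaw -74.54 slide cm [ 0.33 -0.26  9.51] dr [-0.3 -0.1 -0.5] q7 [-0.27  0.56  0.92  1.36 -0.44  1.43 -0.67] F [-0.9  0.7  1.1] op 0.998
boss 747 [ 0.6219 -0.2629  0.0548] ((621.3543090820312, -263.02020263671875), (39.94618225097656, 39.20423889160156), 16.040178298950195)
flange 2484 ((620.9421997070312, -263.40716552734375), 45.17036437988281)
bottle top [ 0.59707942 -0.31753375  0.30442018]
t 20.75 tcp [ 0.6182 -0.2613  0.2167] yaw -74.51 slide cm [ 0.25 -0.11 20.67] dr [-0.4 -0.1 -0.5] q7 [-0.27  0.56  0.92  1.36 -0.44  1.43 -0.67] F [-0.6 -0.1  0.6] op 1.001
```

View pics/l_w.png

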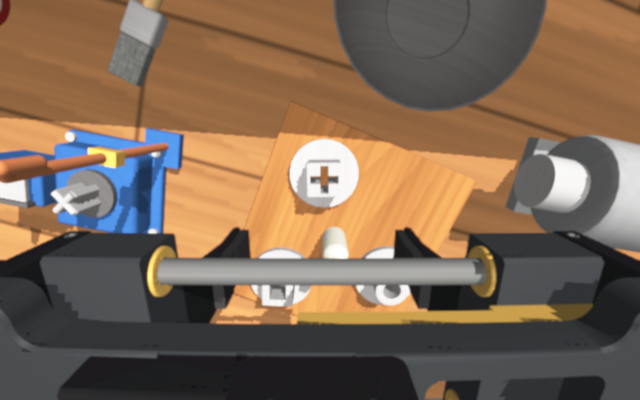

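The cross hub sits at (325,180) undisturbed: (0.6213,−0.2632), yaw 16°. Descending.

```bash
python3 -m creep '{"dr":[[0,0,-0.5],[0,0,0],[0,0,0],[0,0,0],[0,0,0],[0,0,0],[0,0,0]],"slide":[[0.2,-0.1,2],[0,0,3],[0,0,3],[0,0,3],[0,0,2],[0,0,0],[0,0,0]],"hand":[1,1,1,1,1,1,1]}' 30; python3 - <<'E'
from h import *
goal((.6213,-.2632,.010),-74)
E
```

```text
time_s: 21.62
position: [0.6255, -0.2639, 0.089]
tool_rot: [-0.004, 0.799, -0.601, 0.008]
force: [-0.4, 0.2, 0.0]
opening: 1.003
t 21.62 tcp [ 0.6255 -0.2639  0.089 ] yaw -73.94 slide cm [-0.25  0.51  7.89] dr [-0.9 -0.5  0.1] q7 [-0.25  0.66  0.85  1.5  -0.52  1.21 -0.61] F [-0.4  0.2  0. ] op 1.003
```

```bash
python3 -m creep '{"dr":[[-0.9,-0.5,0],[0,0,0],[0,0,0],[0,0,0],[0,0,0],[0,0,0],[0,0,0]],"slide":[[0,0.5,0],[0,0.1,1],[0,0.1,1.2],[0,0.1,1.2],[0,0.1,1.2],[0,0,0],[0,0,0]],"hand":[1,1,1,1,1,1,1]}' 30; python3 - <<'E'
from h import *
goal((.6213,-.2632,.010),-74)
E
```

```text
time_s: 22.5
position: [0.6168, -0.267, 0.0411]
tool_rot: [-0.0, 0.799, -0.601, 0.0]
force: [0.5, -0.8, 0.4]
opening: 1.004
t 22.50 tcp [ 0.6168 -0.267   0.0411] yaw -73.94 slide cm [-0.24 -0.53  3.11] dr [-0.   0.   0.1] q7 [-0.22  0.7   0.82  1.54 -0.55  1.14 -0.58] F [ 0.5 -0.8  0.4] op 1.004
```

```bash
python3 -m creep '{"dr":[[0,0,0],[0,0,0],[0,0,0],[0,0,0],[0,0,0],[0,0,0]],"slide":[[-0.2,-0.5,1],[0,0,1],[0,0,0.7],[0,0,0],[0,0,0],[0,0,0]],"hand":[1,1,1,1,1,1]}' 30; python3 - <<'E'
from h import *
goal((.6213,-.2632,.010),-74)
E
```

```text
time_s: 23.25
position: [0.6219, -0.2634, 0.0128]
tool_rot: [-0.001, 0.799, -0.601, 0.001]
force: [-0.1, 1.0, -0.5]
opening: 0.999
t 23.25 tcp [ 0.6219 -0.2634  0.0128] yaw -73.92 slide cm [-0.04  0.06  0.28] dr [-0.1 -0.   0.1] q7 [-0.21  0.74  0.8   1.54 -0.57  1.1  -0.57] F [-0.1  1.  -0.5] op 0.999
```

```bash
python3 -m creep '{"dr":[[0,0,0],[0,0,0],[0,0,0],[0,0,0],[0,0,0],[0,0,0],[0,0,0],[0,0,0]],"slide":[[0,0,0],[0,0,0],[0,0,0],[0,0,0],[0,0,0],[0,0,0],[0,0,0],[0,0,0]],"hand":[-1,-1,-1,-1,-1,-1,-1,-1]}' 40; python3 - <<'E'
from h import *
goal((.6213,-.2632,.010),-74)
E
```

```text
time_s: 24.25
position: [0.6222, -0.2635, 0.0134]
tool_rot: [-0.001, 0.799, -0.601, 0.001]
force: [0.5, -1.0, 0.3]
opening: 0.459
t 24.25 tcp [ 0.6222 -0.2635  0.0134] yaw -73.92 slide cm [-0.06  0.08  0.34] dr [-0.1 -0.   0.1] q7 [-0.21  0.74  0.8   1.54 -0.57  1.1  -0.57] F [ 0.5 -1.   0.3] op 0.459
```

The jaws stopped at 40 mm on the boss. Lifting, high enough to pass the pipe.

```bash
python3 -m creep '{"dr":[[0,0,0],[0,0,0],[0,0,0],[0,0,0],[0,0,0],[0,0,0],[0,0,0],[0,0,0],[0,0,0]],"slide":[[0,0,-1],[0,0,-2],[0,0,-3],[0,0,-4],[0,0,-4],[0,0,-4],[0,0,-4],[0,0,-3.5],[0,0,0]],"hand":[-1,-1,-1,-1,-1,-1,-1,-1,-1]}' 40; python3 - <<'E'
from h import *
goal((.530,.0063,.27),-126)
grab("wrist","m_w");grab("scene","m_s"); crop("m_s",150,60,240,180,3,"m_sz")
E
```

```text
time_s: 25.38
position: [0.6194, -0.265, 0.2867]
tool_rot: [-0.001, 0.798, -0.603, 0.003]
force: [-0.6, -0.2, -3.3]
opening: 0.458
t 25.38 tcp [ 0.6194 -0.265   0.2867] yaw -74.11 slide cm [-28.55   1.18   1.55] dr [-0.4 -0.1 51.9] q7 [-0.25  0.54  0.94  1.23 -0.43  1.57 -0.68] F [-0.6 -0.2 -3.3] op 0.458
```

View pics/m_w.png

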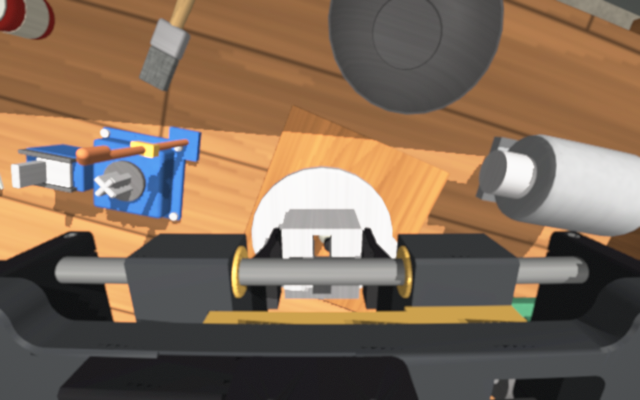

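View pics/m_sz.png

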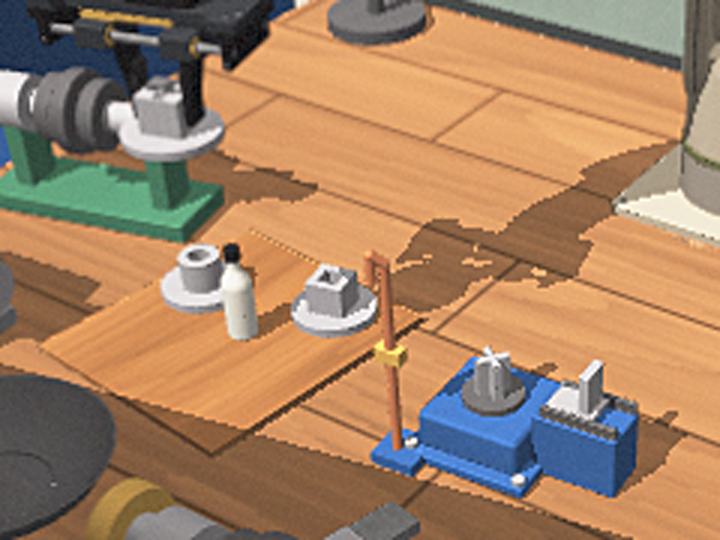

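The hub is held level, bore visible at (322,245), with a weight of about 3.3 N. Moving over the spindle, then turning +52° about tool z (yaw −74→−126).

```bash
python3 -m creep '{"dr":[[0,0,0],[0,0,0],[0,0,0],[0,0,0],[0,0,0],[0,0,0],[0,0,0],[0,0,0],[0,0,9],[0,0,9],[0,0,9],[0,0,0]],"slide":[[-2.5,0.1,0],[-4,0.2,0],[-4,0.2,0],[-4,0.2,0],[-4,0.2,0],[-4,0.2,0],[-4,0.2,0],[-1.5,0,0],[0,0,0],[0,0,0],[0,0,0],[0,0,0]],"hand":[-1,-1,-1,-1,-1,-1,-1,-1,-1,-1,-1,-1]}' 40; python3 - <<'E'
from h import *
goal((.530,.0063,.20),-126)
E
```

```text
time_s: 26.98
position: [0.5161, 0.0139, 0.2659]
tool_rot: [-0.011, -0.633, 0.774, 0.008]
force: [-0.4, 0.4, -2.3]
opening: 0.456
t 26.98 tcp [0.5161 0.0139 0.2659] yaw -101.5 slide cm [ 0.43 -1.68  6.56] dr [ 1.4 -0.7 24.5] q7 [-1.04  0.1   1.    1.67 -0.08  1.45 -1.8 ] F [-0.4  0.4 -2.3] op 0.456
```

```bash
python3 -m creep '{"dr":[[1.4,-0.7,0],[0,0,8],[0,0,8],[0,0,8],[0,0,0]],"slide":[[0,0,0],[0,0,0],[0,0,0],[0,0,0],[0,0,0]],"hand":[-1,-1,-1,-1,-1]}' 40; python3 - <<'E'
from h import *
goal((.530,.0063,.20),-126)
E
```

```text
time_s: 27.6
position: [0.5135, 0.0138, 0.2623]
tool_rot: [-0.001, -0.462, 0.887, 0.003]
force: [0.2, 0.3, -2.3]
opening: 0.458
t 27.60 tcp [0.5135 0.0138 0.2623] yaw -124.93 slide cm [-0.33 -1.83  6.22] dr [0.4 0.  1.1] q7 [-1.07  0.05  1.02  1.7  -0.05  1.42 -2.23] F [ 0.2  0.3 -2.3] op 0.458
```

```bash
python3 -m creep '{"dr":[[0.4,0,1],[0,0,0],[0,0,0],[0,0,0],[0,0,0],[0,0,0],[0,0,0],[0,0,0]],"slide":[[-0.3,-1.8,0],[0,0,2],[0,0,2.5],[0,0,2.5],[0,0,2.5],[0,0,2],[0,0,0],[0,0,0]],"hand":[-1,-1,-1,-1,-1,-1,-1,-1]}' 40; python3 - <<'E'
from cross import *
goal((.530,.0063,.12),-126)
c=grab("wrist","n_w"); P=cloud(c); p,r,s=tcp(); Q=r.inv().apply(P.reshape(-1,3)-p).reshape(P.shape)
a=Q[(np.hypot(Q[...,0],Q[...,1])<.055)&(abs(Q[...,2]-(-.0066))<.004)&(c["d"]>0)]
print("flange in tool",len(a),np.median(a[:,2]) if len(a) else 0,cv2.minEnclosingCircle((a[:,:2]*1000).astype(np.float32)))
e=a[np.hypot(a[:,0],a[:,1])>.040]
from scipy.optimize import least_squares
# outer front edge: per-angle max radius
th=np.arctan2(a[:,1],a[:,0]); rr=np.hypot(a[:,0],a[:,1]); E=[]
for t in np.arange(-3.1,3.1,.08):
    m=abs(th-t)<.04
    if m.sum()>3 and rr[m].max()>.04: E.append(a[m][rr[m].argmax(),:2])
E=np.array(E); f=least_squares(lambda v:np.hypot(E[:,0]-v[0],E[:,1]-v[1])-.045,[0,0],loss="soft_l1",f_scale=.0005); print("edge fit",len(E),f.x.round(4),np.abs(f.fun).mean())
grab("scene","n_s"); crop("n_s",240,80,160,140,5,"n_sz")
E
```

```text
time_s: 28.6
position: [0.5288, 0.0061, 0.1419]
tool_rot: [-0.001, -0.475, 0.88, 0.001]
force: [-0.2, 0.8, -2.0]
opening: 0.453
t 28.60 tcp [0.5288 0.0061 0.1419] yaw -123.27 slide cm [-0.08 -0.1   2.19] dr [ 0.1 -0.1  2.7] q7 [-0.96  0.25  1.    1.84 -0.22  1.18 -2.04] F [-0.2  0.8 -2. ] op 0.453
flange in tool 5906 -0.006440872619799431 ((0.7183831334114075, -0.07536283880472183), 45.05710983276367)
edge fit 47 [0.0005 0.0001] 0.00027953083621262535
```

View pics/n_w.png

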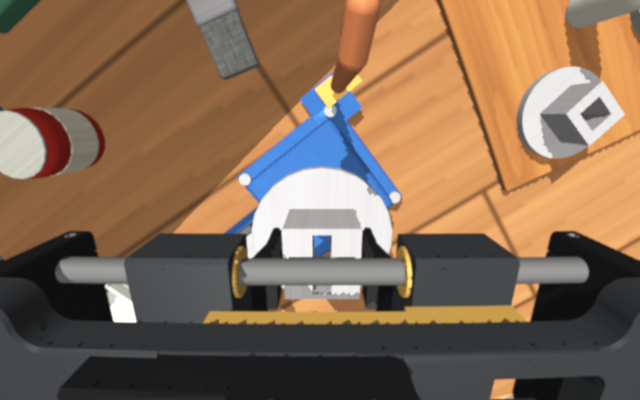

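View pics/n_sz.png

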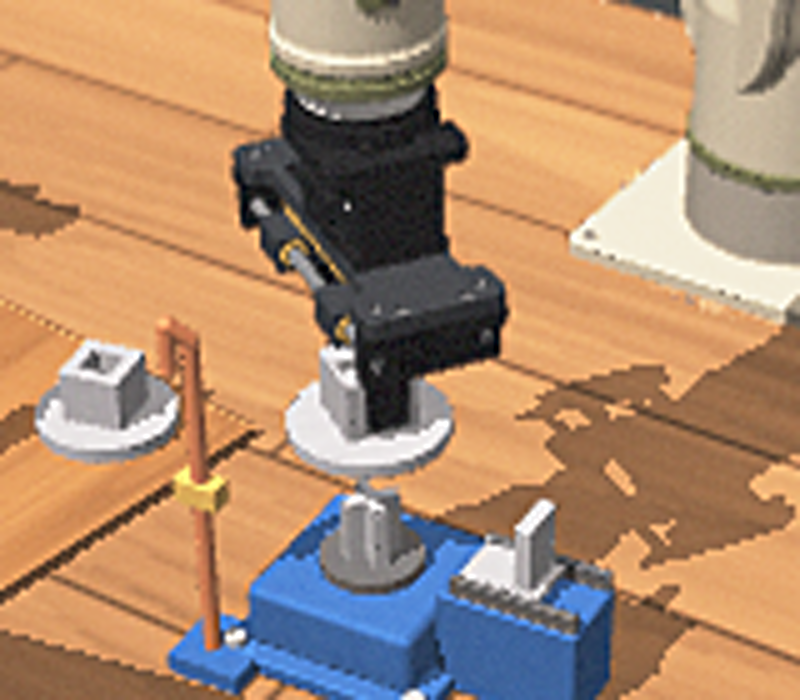

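The edge fit puts the hub within 0.5 mm of the tool axis. Correcting yaw and position just above the teeth.

```bash
python3 -m creep '{"dr":[[0,0,2.7],[0,0,0],[0,0,0],[0,0,0],[0,0,0],[0,0,0]],"slide":[[-0.1,-0.1,0],[0,0,0.8],[0,0,0.8],[0,0,0.8],[0,0,0.6],[0,0,0]],"hand":[-1,-1,-1,-1,-1,-1]}' 40; python3 - <<'E'
from h import *
goal((.5298,.0063,.11),-126)
E
```

```text
time_s: 29.45
position: [0.5308, 0.0069, 0.1111]
tool_rot: [-0.0, -0.456, 0.89, 0.001]
force: [0.4, 0.2, -1.3]
opening: 0.456
t 29.45 tcp [0.5308 0.0069 0.1111] yaw -125.79 slide cm [0.11 0.04 0.11] dr [0.1 0.  0.2] q7 [-0.94  0.3   0.98  1.87 -0.28  1.12 -2.05] F [ 0.4  0.2 -1.3] op 0.456
```

```bash
python3 -m creep '{"dr":[[0,0,0.2],[0,0,0],[0,0,0],[0,0,0],[0,0,0]],"slide":[[0.07,0.04,0],[0,0,0.4],[0,0,0.4],[0,0,0],[0,0,0]],"hand":[-1,-1,-1,-1,-1]}' 40; python3 - <<'E'
from h import *
goal((.5298,.0063,.0614),-126)
E
```

```text
time_s: 30.08
position: [0.5304, 0.0066, 0.103]
tool_rot: [0.0, -0.454, 0.891, 0.001]
force: [0.3, -0.0, -3.2]
opening: 0.454
t 30.07 tcp [0.5304 0.0066 0.103 ] yaw -126.0 slide cm [0.06 0.03 4.16] dr [0.1 0.1 0. ] q7 [-0.93  0.31  0.98  1.88 -0.29  1.1  -2.04] F [ 0.3 -0.  -3.2] op 0.454
```

```bash
python3 -m creep '{"dr":[[0,0,0],[0,0,0],[0,0,0]],"slide":[[0.03,0,0.3],[0,0,0.3],[0,0,0]],"hand":[-1,-1,-1]}' 40;  python3 - <<'E'
from h import *
goal((.5298,.0063,.0614),-126)
w=grab("wrist","o_w"); crop("o_w",230,150,180,160,4,"o_wz")
E
```

```text
time_s: 30.45
position: [0.5302, 0.0064, 0.0966]
tool_rot: [0.0, -0.454, 0.891, 0.001]
force: [0.1, 0.0, -2.4]
opening: 0.46
t 30.45 tcp [0.5302 0.0064 0.0966] yaw -125.99 slide cm [0.04 0.03 3.52] dr [0.  0.1 0. ] q7 [-0.93  0.32  0.97  1.89 -0.3   1.09 -2.04] F [ 0.1  0.  -2.4] op 0.46
```

View pics/o_wz.png

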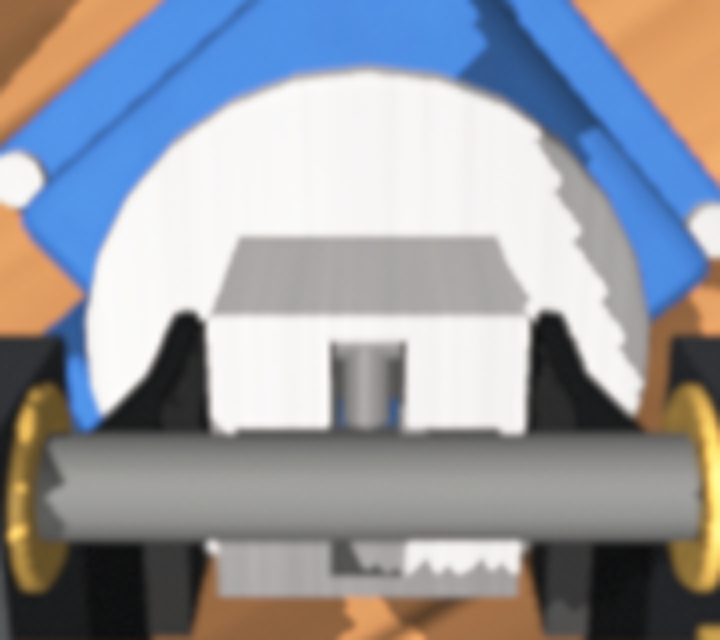

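The tooth is centred in the near slot (zoomed x≈368, slot 332–405), and there is no contact force 5 mm past the tooth tops. Continuing down.

```bash
python3 -m creep '{"dr":[[0,0,0],[0,0,0],[0,0,0],[0,0,0],[0,0,0],[0,0,0]],"slide":[[0.03,0.03,0.4],[0,0.02,0.4],[0,0.02,0.4],[0,0.02,0.4],[0,0,0.3],[0,0,0]],"hand":[-1,-1,-1,-1,-1,-1]}' 40;  python3 - <<'E'
from h import *
goal((.5298,.0063,.0614),-126)
E
```

```text
time_s: 31.25
position: [0.5295, 0.0067, 0.0763]
tool_rot: [0.0, -0.454, 0.891, 0.001]
force: [0.8, 0.6, -2.4]
opening: 0.456
t 31.25 tcp [0.5295 0.0067 0.0763] yaw -125.99 slide cm [ 0.02 -0.05  1.49] dr [0.  0.1 0. ] q7 [-0.91  0.35  0.95  1.91 -0.33  1.05 -2.02] F [ 0.8  0.6 -2.4] op 0.456
```

```bash
python3 -m creep '{"dr":[[0,0,0],[0,0,0],[0,0,0],[0,0,0],[0,0,0]],"slide":[[0.02,-0.04,0.4],[0,0,0.4],[0,0,0.3],[0,0,0.2],[0,0,0]],"hand":[-1,-1,-1,-1,-1]}' 40;  python3 - <<'E'
from h import *
goal((.5298,.0063,.0614),-126)
E
```

```text
time_s: 31.88
position: [0.5296, 0.0063, 0.0624]
tool_rot: [0.0, -0.454, 0.891, 0.001]
force: [-0.0, -0.3, -2.0]
opening: 0.452
t 31.88 tcp [0.5296 0.0063 0.0624] yaw -125.99 slide cm [-0.01 -0.01  0.1 ] dr [0.  0.1 0. ] q7 [-0.89  0.37  0.94  1.92 -0.35  1.03 -2.  ] F [-0.  -0.3 -2. ] op 0.452
```

Seat is about 1 mm away. Touching down in small steps.

```bash
python3 -m creep '{"dr":[[0,0,0],[0,0,0],[0,0,0]],"slide":[[0,0,0.1],[0,0,0.1],[0,0,0]],"hand":[-1,-1,-1]}' 40;  python3 - <<'E'
from h import *
goal((.5298,.0063,.0614),-126)
E
```

```text
time_s: 32.25
position: [0.5299, 0.0063, 0.0615]
tool_rot: [0.001, -0.454, 0.891, 0.001]
force: [-0.3, 0.4, -2.7]
opening: 0.455
t 32.25 tcp [0.5299 0.0063 0.0615] yaw -125.99 slide cm [0.01 0.   0.01] dr [0.1 0.1 0. ] q7 [-0.89  0.37  0.94  1.92 -0.35  1.03 -2.  ] F [-0.3  0.4 -2.7] op 0.455
```

```bash
python3 -m creep '{"dr":[[0,0,0],[0,0,0],[0,0,0]],"slide":[[0,0,0.15],[0,0,0.15],[0,0,0]],"hand":[-1,-1,-1]}' 40;  python3 - <<'E'
from h import *
goal((.5298,.0063,.0614),-126)
E
```

```text
time_s: 32.62
position: [0.5301, 0.0064, 0.0616]
tool_rot: [0.001, -0.454, 0.891, 0.002]
force: [0.5, -0.4, -2.7]
opening: 0.456
t 32.62 tcp [0.5301 0.0064 0.0616] yaw -126.0 slide cm [0.03 0.02 0.02] dr [0.2 0.2 0. ] q7 [-0.88  0.37  0.94  1.92 -0.35  1.03 -1.99] F [ 0.5 -0.4 -2.7] op 0.456
```

Descent stops at 0.0615, matching the seat height of 0.0614. Releasing gently and rising.

```bash
python3 -m creep '{"dr":[[0,0,0],[0,0,0],[0,0,0],[0,0,0],[0,0,0],[0,0,0],[0,0,0],[0,0,0],[0,0,0],[0,0,0],[0,0,0]],"slide":[[0,0,0],[0,0,0],[0,0,0],[0,0,0],[0,0,-1],[0,0,-2],[0,0,-3],[0,0,-4],[0,0,-4],[0,0,-2],[0,0,0]],"hand":[0.35,0.35,0.35,0.35,0.35,0.35,0.35,0.35,0.35,0.35,0.35]}' 40;  python3 - <<'E'
from h import *
goal((.5298,.0063,.0614),-126)
w=grab("wrist","p_w"); s=grab("scene","p_s"); crop("p_s",240,80,160,140,5,"p_sz")
P=cloud(w); R0=np.hypot(P[...,0]-.53,P[...,1]-.0063)
a=P[(R0<.05)&(P[...,2]>.098)&(P[...,2]<.11)]; print("boss top",len(a),np.median(a[:,2]),cv2.minAreaRect((a[:,:2]*1000).astype(np.float32)))
a=P[(R0<.055)&(R0>.03)&(P[...,2]>.06)&(P[...,2]<.076)]; print("flange top",len(a),np.percentile(a[:,2],[5,50,95]),cv2.minEnclosingCircle((a[:,:2]*1000).astype(np.float32)))
a=P[(np.hypot(P[...,0]-.523,P[...,1]-.105)<.05)&(P[...,2]>.1)&(P[...,2]<.13)]; print("tab",len(a),a.mean(0) if len(a) else 0)
E
```

```text
time_s: 34.0
position: [0.5308, 0.0044, 0.23]
tool_rot: [0.002, -0.453, 0.891, 0.002]
force: [-0.1, -0.2, -0.9]
opening: 0.674
t 34.00 tcp [0.5308 0.0044 0.23  ] yaw -126.12 slide cm [-1.000e-02  1.700e-01  1.686e+01] dr [ 0.1  0.3 -0.1] q7 [-1.03  0.15  1.05  1.72 -0.14  1.35 -2.16] F [-0.1 -0.2 -0.9] op 0.674
boss top 1032 0.10282191257247397 ((529.5830688476562, 6.175426483154297), (39.36829376220703, 40.323760986328125), 53.7922477722168)
flange top 2291 [0.06617    0.06785366 0.06915659] ((529.6102294921875, 11.358500480651855), 49.927696228027344)
tab 84 [0.535523   0.10515904 0.11281996]
```

View pics/p_w.png

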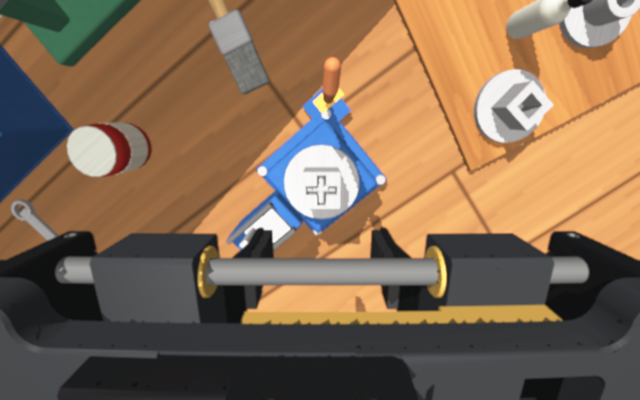

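View pics/p_sz.png

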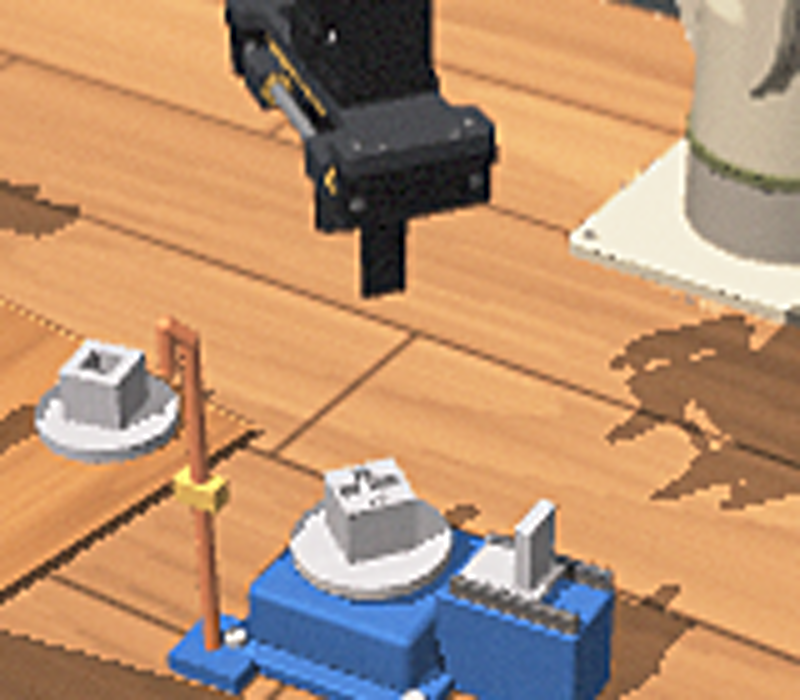

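The hub is home: boss top 0.1028 against 0.103 expected, flange top 0.068, teeth in the slots, spindle yaw still 54°. Now the keeper: shut the fingers, turn to yaw −85° so tool +x is head −y, and come down outside the tab.

```bash
python3 -m creep '{"dr":[[0,0,-10],[0,0,-10],[0,0,-10],[0,0,-10],[0,0,0],[0,0,0],[0,0,0],[0,0,0],[0,0,0]],"slide":[[0,0,0],[0,0,0],[0,0,0],[0,0,0],[-4,0,0],[-4,0,0],[-4,0,0],[-1,0,0],[0,0,0]],"hand":[-1,-1,-1,-1,-1,-1,-1,-1,-1]}' 40;  python3 - <<'E'
from h import *
goal((.5185,.1358,.11),-85)
w=grab("wrist","q_w"); P=cloud(w)
a=P[(np.hypot(P[...,0]-.523,P[...,1]-.105)<.035)&(P[...,2]>.105)&(P[...,2]<.125)]; print("tab",len(a),a.mean(0).round(4),cv2.minAreaRect((a[:,:2]*1000).astype(np.float32)))
E
```

```text
time_s: 35.22
position: [0.5125, 0.1347, 0.2177]
tool_rot: [0.007, 0.738, -0.675, -0.004]
force: [0.2, -0.6, -0.3]
opening: 0.01
t 35.23 tcp [0.5125 0.1347 0.2177] yaw -84.93 slide cm [-0.08 -0.77 10.76] dr [ 0.9 -0.1  0.1] q7 [-1.12  0.15  0.87  1.72 -0.12  1.34 -1.71] F [ 0.2 -0.6 -0.3] op 0.01
tab 350 [0.5228 0.1068 0.1168] ((521.75537109375, 106.15797424316406), (29.736101150512695, 10.189842224121094), 4.472444534301758)
```

View pics/q_w.png

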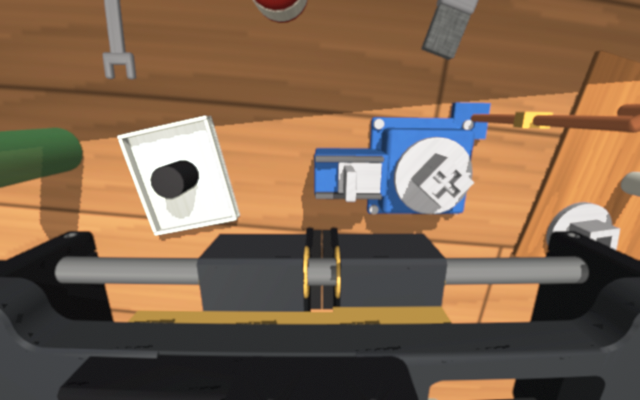

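The view shows the tab at (350,182), the seated hub at (435,180), and the cap in its tray at (175,180). The tab centre is (0.5218,0.1062), 100 mm from the axis. Descending outside it.

```bash
python3 -m creep '{"dr":[[0.9,0,0],[0,0,0],[0,0,0],[0,0,0],[0,0,0],[0,0,0],[0,0,0]],"slide":[[-0.4,-0.7,0],[0,0,2.5],[0,0,2.5],[0,0,2.5],[0,0,2],[0,0,0],[0,0,0]],"hand":[-1,-1,-1,-1,-1,-1,-1]}' 40;  python3 - <<'E'
from h import *
goal((.5185,.139,.070),-85)
E
```

```text
time_s: 36.15
position: [0.5237, 0.1324, 0.1213]
tool_rot: [-0.002, 0.734, -0.679, 0.003]
force: [-0.3, 0.3, 1.0]
opening: 0.004
t 36.15 tcp [0.5237 0.1324 0.1213] yaw -85.59 slide cm [-0.71  0.5   5.12] dr [-0.4 -0.1 -0.6] q7 [-1.07  0.26  0.85  1.84 -0.21  1.13 -1.64] F [-0.3  0.3  1. ] op 0.004
```

```bash
python3 -m creep '{"dr":[[-0.4,0,-0.5],[0,0,0],[0,0,0],[0,0,0],[0,0,0],[0,0,0],[0,0,0]],"slide":[[-0.8,0.5,0],[-0.1,0,1],[-0.1,0,1],[-0.1,0,1],[-0.1,0,1],[-0.1,0,0.8],[0,0,0]],"hand":[-1,-1,-1,-1,-1,-1,-1]}' 40;  python3 - <<'E'
from h import *
goal((.5185,.139,.070),-85)
s=grab("scene","r_s"); crop("r_s",280,110,140,120,5,"r_sz")
E
```

```text
time_s: 37.02
position: [0.5179, 0.1461, 0.0709]
tool_rot: [-0.0, 0.737, -0.676, 0.001]
force: [-0.1, 0.0, 0.6]
opening: 0.01
t 37.02 tcp [0.5179 0.1461 0.0709] yaw -85.03 slide cm [ 0.72 -0.    0.09] dr [-0.1 -0.1 -0. ] q7 [-1.05  0.33  0.81  1.89 -0.28  1.04 -1.61] F [-0.1  0.   0.6] op 0.01
```

View pics/r_sz.png

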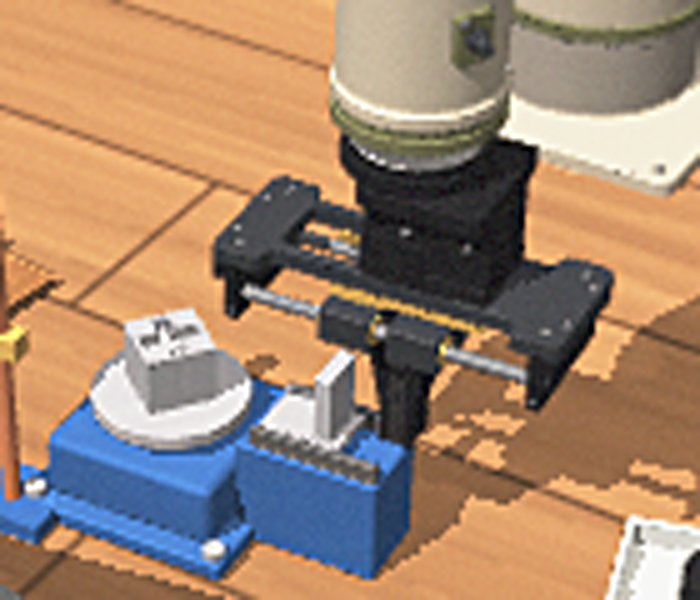

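The fingers stand just outside the tab at tab height. Pushing in.

```bash
python3 -m creep '{"dr":[[0,0,0],[0,0,0],[0,0,0],[0,0,0],[0,0,0],[0,0,0]],"slide":[[1,0,0],[0.8,0,0],[0.6,0,0],[0.6,0,0],[0.6,0,0],[0.6,0,0]],"hand":[-1,-1,-1,-1,-1,-1]}' 40;  python3 - <<'E'
from h import *
goal((.5215,.0962,.070),-85)
E
```

```text
time_s: 37.83
position: [0.5223, 0.1027, 0.0721]
tool_rot: [-0.002, 0.737, -0.676, 0.001]
force: [-0.3, 2.5, -1.2]
opening: 0.007
t 37.83 tcp [0.5223 0.1027 0.0721] yaw -85.0 slide cm [0.64 0.14 0.21] dr [-0.2  0.1  0. ] q7 [-0.99  0.32  0.83  1.9  -0.27  1.03 -1.53] F [-0.3  2.5 -1.2] op 0.007
```

```bash
python3 -m creep '{"dr":[[0,0,0],[0,0,0],[0,0,0]],"slide":[[0.4,0,0],[0.3,0,0],[0.3,0,0]],"hand":[-1,-1,-1]}' 40;  python3 - <<'E'
from h import *
goal((.5215,.0962,.070),-85)
E
```

```text
time_s: 38.2
position: [0.5232, 0.0923, 0.0721]
tool_rot: [-0.002, 0.737, -0.676, 0.0]
force: [-1.8, 9.4, -1.0]
opening: 0.007
t 38.20 tcp [0.5232 0.0923 0.0721] yaw -85.0 slide cm [-0.4   0.14  0.21] dr [-0.2  0.1  0. ] q7 [-0.97  0.32  0.83  1.9  -0.27  1.03 -1.51] F [-1.8  9.4 -1. ] op 0.007
```

Force rose to 9.4 N, so it is probably at the stop. One more nudge to confirm.

```bash
python3 -m creep '{"dr":[[0,0,0],[0,0,0]],"slide":[[0.3,0,0],[0.3,0,0]],"hand":[-1,-1]}' 40;  python3 - <<'E'
from h import *
goal((.5215,.0962,.070),-85)
E
```

```text
time_s: 38.45
position: [0.5231, 0.0925, 0.0722]
tool_rot: [-0.004, 0.739, -0.674, -0.002]
force: [-1.4, 13.7, -1.2]
opening: 0.004
t 38.45 tcp [0.5231 0.0925 0.0722] yaw -84.72 slide cm [-0.38  0.13  0.23] dr [-0.2  0.5  0.3] q7 [-0.97  0.32  0.83  1.9  -0.28  1.03 -1.5 ] F [-1.4 13.7 -1.2] op 0.004
```

Solid against the stop: no more travel at 14 N. Backing off, then rising clear.

```bash
python3 -m creep '{"dr":[[0,0,0],[0,0,0],[0,0,0],[0,0,0],[0,0,0],[0,0,0],[0,0,0],[0,0,0],[0,0,0]],"slide":[[-1,0,0],[-1.5,0,0],[-1,0,0],[0,0,-3],[0,0,-4],[0,0,-4],[0,0,-4],[0,1,-2],[0,0,0]],"hand":[-1,-1,-1,-1,-1,-1,-1,-1,-1]}' 40;  python3 - <<'E'
from h import *
goal((.5215,.0962,.070),-85)
w=grab("wrist","s_w"); s=grab("scene","s_s"); crop("s_s",280,110,140,120,5,"s_sz")
for n,c in (("w",w),("s",s)):
    P=cloud(c); R0=np.hypot(P[...,0]-.53,P[...,1]-.0063)
    a=P[(np.hypot(P[...,0]-.524,P[...,1]-.076)<.03)&(P[...,2]>.107)&(P[...,2]<.125)]; print(n,"tab",len(a),a.mean(0).round(4),cv2.minAreaRect((a[:,:2]*1000).astype(np.float32)))
    a=P[(R0<.035)&(P[...,2]>.098)&(P[...,2]<.107)]; print("boss",len(a),np.median(a[:,2]).round(4),cv2.minAreaRect((a[:,:2]*1000).astype(np.float32)))
E
```

```text
time_s: 39.58
position: [0.5092, 0.1276, 0.2474]
tool_rot: [-0.002, 0.739, -0.674, -0.0]
force: [0.6, -0.0, -0.3]
opening: 0.002
t 39.58 tcp [0.5092 0.1276 0.2474] yaw -84.73 slide cm [ 3.31 -0.89 17.73] dr [-0.2  0.2  0.3] q7 [-1.14  0.09  0.88  1.7  -0.07  1.38 -1.73] F [ 0.6 -0.  -0.3] op 0.002
w tab 287 [0.5245 0.0768 0.1169] ((524.277587890625, 76.2483139038086), (29.117855072021484, 9.965291023254395), 4.405733585357666)
boss 961 0.1027 ((529.5872192382812, 6.417331695556641), (40.8261604309082, 39.88068389892578), 53.2396125793457)
s tab 50 [0.5279 0.0798 0.115 ] ((525.6513671875, 78.6019287109375), (34.432373046875, 11.062591552734375), 1.4819072484970093)
boss 130 0.1023 ((532.2305908203125, 9.006282806396484), (48.14278030395508, 41.07917785644531), 49.72096633911133)
```

View pics/s_w.png

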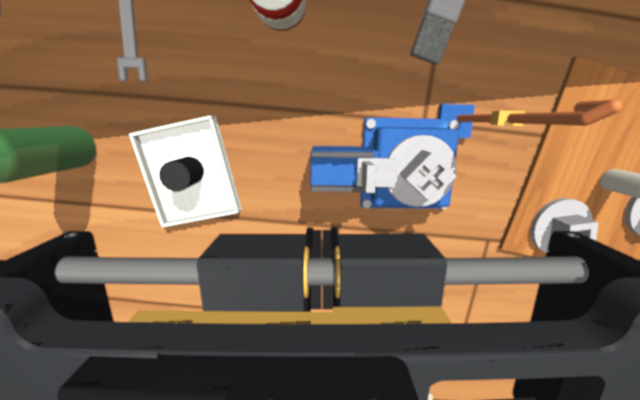

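View pics/s_s.png

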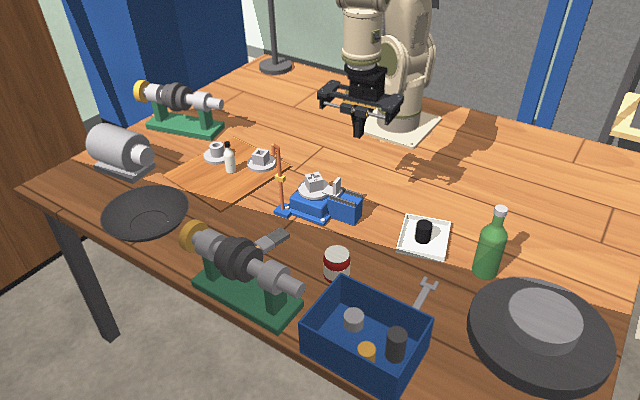

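The tab is now at (0.5243,0.0762), 70 mm from the axis and so fully in. The hub top is at 0.1027. The cap is in the tray and the robot is clear. I'll do a last comparison of the bystanders against the first picture, then hand in.

```bash
python3 - <<'E'
from h import *
from plant import ticket
x,y=load("b_scene"),load("s_s")
for nm,(u,v,w) in dict(round=(214,152,11),oil=(230,158,12),sq=(262,158,11),tin=(337,262,14),glass=(490,250,25),wrench=(424,292,14),brush=(265,240,15),pipetop=(278,155,8),tray=(445,240,8)).items():
    a=x["im"][v-w:v+w,u-w:u+w].astype(np.float32).mean(-1); b=y["im"][v-w:v+w,u-w:u+w].astype(np.float32).mean(-1)
    s,r=cv2.phaseCorrelate(a,b); print(nm,np.round(s,2),round(r,2),round(float(abs(a-b).mean()),1))
ticket.close_job()
print(telemetry.sense()["time_s"])
E
```

```text
round [-0.03 -0.05] 0.99 5.9
oil [ 0.07 -0.02] 0.99 5.5
sq [0.01 0.05] 0.99 5.9
tin [-0.06 -0.07] 0.98 6.0
glass [ 0.02 -0.03] 1.0 4.9
wrench [-0.06 -0.11] 0.96 5.1
brush [0.13 0.04] 1.05 4.7
pipetop [-0.1  -0.05] 0.99 5.3
tray [0.06 0.15] 1.01 4.5
the job is handed in; nothing more can be done
the job is handed in; nothing more can be done
```

The job is done and handed in at about 40 s of the 70 s allowed. The dust cap stands in the tray, the cross-bore hub is fully home on the spindle, and the keeper is pushed in to its stop.

**Last checks:**
- **Hub:** boss top at 102.7 mm against 103 mm expected, centred on the spindle axis to within 1 mm, with the teeth in the slots at yaw about 54°.
- **Keeper:** the tab is 70 mm from the axis, and it would not move further under about 14 N.
- **Everything else:** against the first picture, the other hubs, both bottles, tin, wrench, brush, pipe and tray moved less than 0.2 pixel.

**What disagreed or went wrong:**
- **Fingertip position:** the text puts the fingertips 17 mm ahead of the reported tool point. Both cameras showed them 16 mm behind it. I used the measured value, and the grasps and the seat height confirmed it.
- **Wrong turn:** I once turned the wrist the wrong way, which pushed joint 7 to its limit and joint 3 to the end of its range. The hand also wandered down to 130 mm at the edge of the hub board. The pictures showed nothing touched, but I did not log forces during that move.

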